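# Build up two mount feet with self-closing tweezers

## Robot

A 7-joint arm with a two-finger parallel gripper is mounted at the origin on the work surface. World frame = base frame: x ahead of the robot, y to its left, z up, the work surface at z = 0. Lengths are in mm, angles in rad, forces in N, time in s.
With the tool pointing down it reaches from about 400 to 925 mm from the base axis. Payload 5.6 kg.
Tool frame: the origin (TCP) lies at the very end of the fingers, on their centre line; the grasp point (between the pads) lies 19 mm behind it; z points along the fingers, y is the line along which they close (so a half turn about z gives the same grasp; the last joint's range is limited). The gripper opens to 85 mm and grips with 20 to 120 N. Pads are 22 mm wide; open, the fingers measure 114 mm over their backs; the gripper's body (76 mm by 85 mm) begins 54 mm behind the grasp point. The pads swing forward as they close: fully open they stand 13 mm farther back than shut.
Start: joints at [1.239, 0.468, -0.012, 1.603, 0.006, 1.071, -0.056], TCP at [185.08, -623.1, 231.29] pointing down, gripper open.
Joint ranges: [-2.53, 2.53], [-0.31, 2.02], [-1.57, 1.55], [0.28, 2.44], [-1.29, 4.43], [0.15, 1.84], [-2.92, 2.92]. Speed limits (rad/s): [2.57, 2.57, 3.14, 3.14, 3.14, 3.14, 3.14].

## Interface

Orientations are given as a rotation vector (axis times angle).
In Python, from bench import bot gives the robot as it stands.
- The arm moves only by the shell command python3 -m crank 'ROWS' [OPENING]. ROWS is JSON, one flat list of numbers, 6 for each row, row after row: the shift along the tool's x, y, z in m, then the turn, a rotation vector about the tool's x, y, z in degrees. A call has 1 to 5 rows; each row shifts and turns the commanded pose from where the row before left it, along the tool's axes as they then stand; what a row does not reach is not made up. A row lasts 1/10 s, in which the tool goes at most 50 mm and 8.59 degrees, less where a joint would pass 70% of its speed; a pose out of reach is approached as far as the arm can. A call is refused whole if a number of a shift passes 0.05 or a number of a turn 8.59, either way. A call with a gripper value outside its range is refused whole. OPENING is the opening, from 0 (shut) to 1 (fully open), set as the call begins (- or left out, the last holds). The fingers move at their own pace and stop on an object; the grip force is fixed at half the most. Time passes only in rows, so rows that do not move let the fingers close. It gives the time, the measured TCP pose, the force, the opening and the grip force at its end, in the units of the state.
- bot.observe(): the state, without advancing time (a new reading comes with each control period).
- bot.get_image(name): name is "side" or "top" or "wrist"; returns the picture (400x640x3 uint8, red, green, blue); there is no depth.
- bot.camera_model(name): a dict with "fx", "fy", "cx", "cy" (pixels), "world_from_camera" (4x4, takes a point from camera to world coordinates). Camera axes: x right, y down, z forward; pixel columns grow to the right and rows downward; lengths in mm; the calibration is good to about 2 mm. The wrist camera is an equidistant fisheye: a pixel r from the principal point sees the ray r / f radians off the axis. A picture is of the moment at which its call begins: read the wrist's pose just before it. camera_model takes no time and is no camera call; for the wrist camera it gives the pose at the moment of the call.
- bot.close_job(): hands the job in; it is judged then, once.
Trained networks look in the newest picture that a camera, given by its name, has taken for a name from the list of things; names that differ only in an ending like _2 or _b are one class to them, and where a whole thing is asked for, a point or a joint stands for the part that bears it (a point fixed in the world has none). Each returns a list of dicts, best first, with "score" (0 to 1); they miss things now and then, are a little off and sometimes report something else, mostly with a low value. They report only what shows in the picture. A call takes as long as a camera call. They do not tell look-alikes from the thing itself.
- bot.regions_of(camera, query): "mask" (400x640 bool, what is visible of it).
- bot.pinpoint(camera, query): "position" ([x, y, z] in mm, in the coordinates of the camera as it stood for that picture, good to about 4 mm: a listed point, or the origin of a listed thing).
The state is a dict: "time": time; "qpos": joint angles; "qvel": joint speeds; "tau": joint torques, N m; "position": TCP position; "tool_rot": TCP orientation; "force": force on the tool from outside, world axes, zero at the start; "ft_torque": the same for the moment, N m; "width": opening from 0.0 (shut) to 1.0 (fully open); "grip_force": force on a finger pad.
Only numpy, scipy, OpenCV 4.12 (cv2) and the standard library are available. Lean on these libraries where they do the work, as an engineer would, in place of code of your own. Each camera call takes 0.05 s, during which the arm holds its last target. There are 200 camera calls.

## Task

Take the self-closing tweezers from their stand and use them to thread the loose rings lying on the mat onto the two upright studs: the wide ones on the large foot, the narrow ones on the small foot, on each stud the tall spacer lowest, then the thin washer, then the bushing, leaving out any that are not there, each lying flat on the one below. Handle the rings with the tweezers only, never with the gripper's own fingers. Finally stand the tweezers upright back in their stand; leave the meter and the screwdriver undisturbed.

Things in the scene. Friction and masses are not known exactly. Their poses are not given: they have to be found in the camera images.
- tweezers: Self-closing tweezers, 82 mm tall, 170 g, tips down. Origin midway between the tips at their lower ends; z up along the tool, y the way jaws and wings move; same after a half turn about z. Jaws 0 to 46 mm up; above them, all 58 to 82 mm up, two steel finger wings at +y and -y and a fixed crossbar along x, 94 mm long, with a black carrying block at each end. Stands by itself, also clamped on a lying piece.
- tw_tips (a point): Same point as the tweezers' origin, for the jaws: two V-section jaws, hollows facing, centring a round piece; 46 mm tall, 25 mm wide in x, 4 mm thick, V faces at 20 degrees to x. Relaxed: hollows 28 mm apart, 36 mm over the outsides. Open: hollows 54 mm, edges 46 mm apart, 62 mm over the outsides. Put the tips about 1 mm above what the piece lies on, then let the wings go.
- tw_wings (a point): Middle between the two finger wings, 70 mm above the tips; wings at +y and -y, 20 mm wide (x), 24 mm high. Outsides 56 mm apart relaxed, 30 mm squeezed to the stop. Squeezing them along y opens the jaws by as much (the arms cross); a spring shuts the jaws when they are let go (4 N relaxed, 9 N open), so a grip of 20 N holds them open. Grip at or just above this point.
- tw_block_a (a point): Centre of one fixed carrying block, 37 mm from the tool's axis along +x, 70 mm above the tips; 20 (x) x 16 (y) x 24 mm high. Held here, the jaws stay shut on what they hold. To carry a piece: let the wings go around it, slide the open fingers level to a block, close on it along y, lift. It may sag a little in the grip: set it down upright or it topples when let go. To release: open, slide back to the wings, squeeze, lift.
- tw_block_b (a point): Centre of the other carrying block, at -x, otherwise the same.
- jaw_l (a joint): How far each jaw has opened from the relaxed state: 0 relaxed, 0.013 m squeezed to the stop (both jaws move alike); about 0.003 around a 32 mm ring, 0.0073 around a 40 mm one.
- stand: Fixed black stand, 56 x 104 x 36 mm: an open-topped oblong well, inside 32 mm in x and 80 mm in y, walls 12 mm, its floor 6 mm above the origin (centre of the underside). The tweezers stand in it on their tips, their y along the stand's y; there is room in it for the fully open jaws.
- foot_l: Large fixed black mount foot, 90 x 90 x 16 mm, with a 50 mm square, 4 mm thick aluminium pad on top and an upright 16 mm steel stud in the middle. Origin at the centre of its underside, z up.
- stud_l (a point): Point on the axis of the large foot's stud at the top face of its pad, 20 mm above the underside of the foot, where the first ring comes to rest. The stud rises 36 mm above this point, its top 4 mm tapered.
- foot_s: Small fixed black mount foot, 64 x 64 x 16 mm, with a 44 mm square, 4 mm thick aluminium pad on top and an upright 12 mm steel stud in the middle. Origin at the centre of its underside, z up.
- stud_s (a point): The same point on the small foot's stud: top face of the pad, 20 mm above the underside; the stud rises 36 mm above it, its top 4 mm tapered.
- spacer_l: Wide tall aluminium spacer, 40 mm outside, 14 mm high, bore 24 mm: a plain round ring, origin at its centre, z along its bore, lying flat on the mat at the start, both faces alike; may be absent. Goes first (lowest) on the large foot. About 30 g.
- washer_l: Wide thin steel washer, 40 mm outside, 6 mm high, bore 24 mm: a plain round ring, origin at its centre, z along its bore, lying flat on the mat at the start, both faces alike; may be absent. Goes second on the large foot. About 30 g.
- bushing_l: Wide white nylon bushing, 40 mm outside, 10 mm high, bore 24 mm: a plain round ring, origin at its centre, z along its bore, lying flat on the mat at the start, both faces alike; may be absent. Goes third (top) on the large foot. About 24 g.
- spacer_s: Narrow tall aluminium spacer, 32 mm outside, 14 mm high, bore 19 mm: a plain round ring, origin at its centre, z along its bore, lying flat on the mat at the start, both faces alike; may be absent. Goes first (lowest) on the small foot. About 20 g.
- washer_s: Narrow thin steel washer, 32 mm outside, 6 mm high, bore 19 mm: a plain round ring, origin at its centre, z along its bore, lying flat on the mat at the start, both faces alike; may be absent. Goes second on the small foot. About 20 g.
- bushing_s: Narrow white nylon bushing, 32 mm outside, 10 mm high, bore 19 mm: a plain round ring, origin at its centre, z along its bore, lying flat on the mat at the start, both faces alike; may be absent. Goes third (top) on the small foot. About 14 g.
- meter: Yellow multimeter lying on the mat, 170 x 85 x 40 mm high; origin at the centre of its underside, long side along x; bystander.
- driver: Screwdriver lying on the mat, its length along x; bystander.
There are look-alikes about, which are no part of the job. What is shaped like the tweezers but brown is not meant. Leave any orange look-alike of the washer_l alone.

How it is judged:
By the outcome, as a careful person would: the job done as asked, in the order asked, and still so for the second after the job is handed in, with the robot touching nothing.
Of spacer_l, washer_l, bushing_l, spacer_s, washer_s, bushing_s only 4 to 6 are there at a start; the rules pass over those that are not, and their reading is None.
At some moment in a run one of spacer_l, washer_l, bushing_l, spacer_s, washer_s, bushing_s may be knocked a few centimetres aside while the robot is not near it.
It also fails if it takes over 210 s, if anything falls off the work surface, if the arm or the gripper's body presses on something with over 40 N, if the wrist force passes 120 N, or if a joint passes its speed limit or range.

## Working session

There is one attempt and no reset: what is moved stays moved. The work goes in short steps, Python scripts to look and compute and a shell command to move; the robot and the scene stay as the last step left them, time stands still between calls to the robot, and variables do not carry over. Pictures are saved under pics/ and viewed, at most 14 in all, crops included, and the job is handed in when it is done.

```bash
ls; mkdir -p pics; python3 - <<'E'
from bench import bot
import cv2
s=bot.observe();print({k:s[k] for k in('time','position','tool_rot','width','force')})
for n in('top','side'):
    im=bot.get_image(n);cv2.imwrite(f'pics/{n}0.png',im[:,:,::-1])
    m=bot.camera_model(n);print(n,m)
E
```

```text
pics
{'time': 0.0, 'position': array([ 184.88860215, -622.5474417 ,  230.32317651]), 'tool_rot': array([-3.10715585e+00, -4.51673101e-01,  5.84595358e-04]), 'width': 1.0023212868854303, 'force': array([0.67618287, 0.78905261, 0.86258951])}
top {'fx': 483.17618751722694, 'fy': 483.17618751722694, 'cx': 314.17287509754885, 'cy': 192.98538583867608, 'world_from_camera': array([[ 1.03821944e-02, -9.96129324e-01,  8.72844748e-02,
         3.88546974e+02],
       [-9.99890478e-01, -1.12626881e-02, -9.60120984e-03,
         2.01335212e+01],
       [ 1.05471045e-02, -8.71752336e-02, -9.96137158e-01,
         1.22552079e+03],
       [ 0.00000000e+00,  0.00000000e+00,  0.00000000e+00,
         1.00000000e+00]])}
side {'fx': 382.8863454272922, 'fy': 382.8863454272922, 'cx': 319.899071127463, 'cy': 192.6139334911356, 'world_from_camera': array([[ 7.13719779e-01, -5.31541303e-01,  4.56144626e-01,
         1.46268146e+02],
       [-7.00272224e-01, -5.27621700e-01,  4.80868126e-01,
        -3.31438792e+02],
       [-1.49294673e-02, -6.62630504e-01, -7.48797654e-01,
         6.02839353e+02],
       [ 0.00000000e+00,  0.00000000e+00,  0.00000000e+00,
         1.00000000e+00]])}
```

View pics/top0.png

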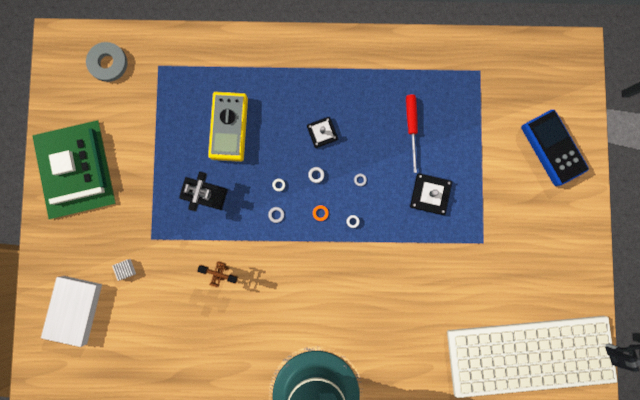

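View pics/side0.png

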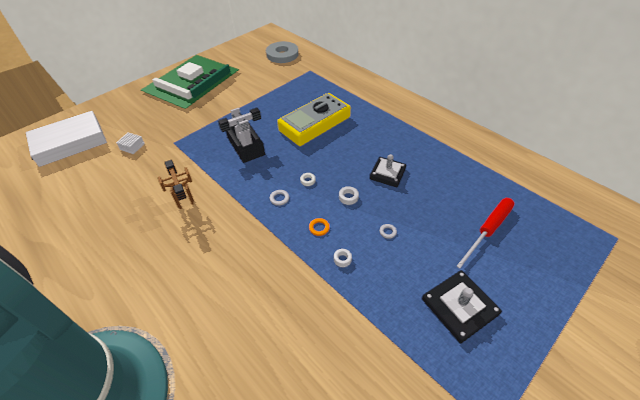

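```bash
cat > h.py <<'E'
from bench import bot
import numpy as np, cv2
from scipy.spatial.transform import Rotation as R
def ray(c,u,v,m=None):
    m=m or bot.camera_model(c)
    a=(u-m['cx'])/m['fx'];b=(v-m['cy'])/m['fy']
    if c=='wrist':
        r=np.hypot(a,b);s=np.sin(r)/r if r>1e-9 else 1;d=np.array([a*s,b*s,np.cos(r)])
    else: d=np.array([a,b,1.])
    W=m['world_from_camera'];return W[:3,3],W[:3,:3]@d
def at(c,u,v,z,m=None):
    o,d=ray(c,u,v,m);return o+d*(z-o[2])/d[2]
def proj(c,p,m=None):
    m=m or bot.camera_model(c);W=m['world_from_camera']
    q=W[:3,:3].T@(np.asarray(p,float)-W[:3,3])
    if c=='wrist':
        r=np.hypot(q[0],q[1]);t=np.arctan2(r,q[2]);k=t/r if r else 0
        return np.array([m['cx']+m['fx']*k*q[0],m['cy']+m['fy']*k*q[1]])
    return np.array([m['cx']+m['fx']*q[0]/q[2],m['cy']+m['fy']*q[1]/q[2]])
def pin(c,q,m=None):
    m=m or bot.camera_model(c);W=m['world_from_camera']
    return [(round(d['score'],2),(W[:3,:3]@d['position']+W[:3,3]).round(1)) for d in bot.pinpoint(c,q)]
E
python3 - <<'E'
from h import *
for q in('tw_wings','stand','stud_l','stud_s','spacer_l','washer_l','bushing_l','spacer_s','washer_s','bushing_s'):
    print(q,*pin('top',q))
E
```

```text
tw_wings (0.89, array([297.2, 240.1,  67.5])) (0.69, array([487. , 285.5,  76.8])) (0.62, array([492.2, 291.7,   6.1]))
stand (0.74, array([491.6, 286.9,  -1.9]))
stud_l (0.72, array([653.9, -10.8,  19.1])) (0.71, array([ 496.1, -287.3,   17.4])) (0.21, array([663.6, 224.4,   0.8]))
stud_s (0.72, array([653.9, -10.8,  19.1])) (0.71, array([ 496.1, -287.3,   17.4])) (0.21, array([663.6, 224.4,   0.8]))
spacer_l (0.61, array([546.2,   2.9,  10.1])) (0.6, array([425.8, -87.2,   6. ]))
washer_l (0.64, array([ 531.2, -107.2,    2.3])) (0.5, array([441.1, 103.6,   1.8]))
bushing_l (0.51, array([514.2, 100. ,   5.3]))
spacer_s (0.61, array([546.2,   2.9,  10.1])) (0.6, array([425.8, -87.2,   6. ]))
washer_s (0.64, array([ 531.2, -107.2,    2.3])) (0.5, array([441.1, 103.6,   1.8]))
bushing_s (0.51, array([514.2, 100. ,   5.3]))
```

```bash
python3 - <<'E'
from h import *
im=cv2.imread('pics/top0.png')
m=bot.camera_model('top')
cv2.imwrite('pics/crop1.png',cv2.resize(im[85:245,170:470],None,fx=2.65,fy=2.65,interpolation=cv2.INTER_CUBIC))
r=R.from_rotvec(bot.observe()['tool_rot']);print('tool x',r.apply([1,0,0]),'y',r.apply([0,1,0]))
for q in('stand','washer_l','spacer_l','bushing_l','foot_l','tweezers'):
    for d in bot.regions_of('top',q):
        k=d['mask'].astype(np.uint8);c=max(cv2.findContours(k,0,1)[0],key=cv2.contourArea)
        w=np.array([at('top',u,v,5 if 'er' in q or 'bu' in q else 36,m)[:2] for u,v in c[:,0]],np.float32)
        (cx,cy),ra=cv2.minEnclosingCircle(w)
        print(q,round(d['score'],2),'px',c[:,0].mean(0).round(),'circ',round(cx),round(cy),round(2*ra,1),'rect',[np.round(t,1) for t in cv2.minAreaRect(w)],len(c))
E
```

```text
tool x [ 9.58617361e-01  2.84697656e-01 -8.53256497e-06] y [ 2.84697656e-01 -9.58617359e-01  6.00621368e-05]
stand 0.93 px [213. 195.] circ 485 260 78.7 rect [array([485.4, 259.8]), array([65.8, 56.5]), np.float64(74.7)] 98
stand 0.64 px [198. 191.] circ 496 297 97.8 rect [array([496.1, 296.8]), array([89.1, 62.2]), np.float64(17.0)] 117
washer_l 0.45 px [358. 179.] circ 533 -107 26.8 rect [array([ 532.5, -104.1]), array([25.7, 17.8]), np.float64(0.2)] 32
washer_l 0.41 px [320. 212.] circ 447 -8 39.3 rect [array([447.5,  -8.1]), array([35.4, 37.9]), np.float64(0.6)] 42
spacer_l 0.7 px [316. 174.] circ 544 3 38.8 rect [array([544.1,   4.2]), array([35.9, 35.7]), np.float64(0.7)] 42
spacer_l 0.68 px [431. 193.] circ 498 -287 124.0 rect [array([ 497.9, -289. ]), array([95.3, 94.4]), np.float64(77.1)] 134
bushing_l 0.38 px [279. 184.] circ 517 97 33.3 rect [array([517.4,  97.9]), array([30.7, 30.4]), np.float64(0.9)] 36
foot_l 0.85 px [431. 193.] circ 495 -281 115.7 rect [array([ 496.3, -280.9]), array([88.1, 88.6]), np.float64(77.0)] 128
foot_l 0.55 px [322. 131.] circ 647 -9 84.3 rect [array([647.9,  -9.3]), array([65.9, 64.7]), np.float64(22.0)] 86
tweezers 0.82 px [218. 273.] circ 292 247 102.0 rect [array([291.3, 247.2]), array([55.8, 93.6]), np.float64(9.9)] 119
tweezers 0.8 px [198. 190.] circ 500 305 100.7 rect [array([500. , 303.2]), array([92.4, 57.9]), np.float64(12.4)] 114
```

View pics/crop1.png

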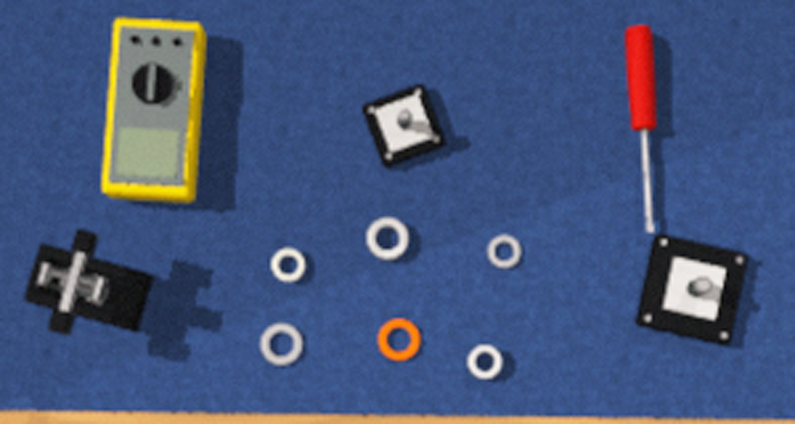

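```bash
cat >> h.py <<'E'
def go(x,y,z,yaw=None):
    s=bot.observe();r=R.from_rotvec(s['tool_rot'])
    d=r.inv().apply(np.array([x,y,z])-s['position'])
    tx=r.apply([1,0,0]);a=np.degrees(np.arctan2(tx[1],tx[0]))
    print('t',s['time'],'pos',s['position'].round(1),'yaw',a.round(2),'tilt',r.apply([0,0,1]).round(4),'DELTA mm',d.round(1),'len',np.linalg.norm(d).round(1),'turn',None if yaw is None else round(a-yaw,1))
E
python3 -c "
from h import *
go(480,-250,330,-15.3)
r=R.from_rotvec(bot.observe()['tool_rot']);
go(480,286,230,-15.3)"
```

```text
t 0.9 pos [ 185.1 -623.1  231.3] yaw 16.55 tilt [-0. -0. -1.] DELTA mm [ 388.9 -273.7  -98.7] len 485.7 turn 31.8
t 0.9 pos [ 185.1 -623.1  231.3] yaw 16.55 tilt [-0. -0. -1.] DELTA mm [ 541.6 -787.5    1.3] len 955.7 turn 31.8
```

```bash
python3 -m crank '[0.0389,-0.0274,-0.0099,0,0,0, 0.0389,-0.0274,-0.0099,0,0,0, 0.0389,-0.0274,-0.0099,0,0,0, 0.0389,-0.0274,-0.0099,0,0,0, 0.0389,-0.0274,-0.0099,0,0,0]' && python3 -m crank '[0.0389,-0.0274,-0.0099,0,0,0, 0.0389,-0.0274,-0.0099,0,0,0, 0.0389,-0.0274,-0.0099,0,0,0, 0.0389,-0.0274,-0.0099,0,0,0, 0.0389,-0.0274,-0.0099,0,0,0]'; python3 -m crank '[0,0,0,0,0,7.95, 0,0,0,0,0,7.95, 0,0,0,0,0,7.95, 0,0,0,0,0,7.95,0,0,0,0,0,0]'
python3 - <<'E'
from h import *
go(500,-20,330,-15.3)
go(500,250,230,-15.3);print(bot.observe()['qpos'])
E
```

```text
time: 1.4
position: [333.5, -434.8, 281.4]
tool_rot: [3.108, 0.452, 0.0]
force: [0.6, -0.9, 0.5]
width: 0.999
grip_force: 0.0
time: 1.9
position: [480.9, -248.0, 331.1]
tool_rot: [3.108, 0.452, 0.001]
force: [1.0, -0.6, -0.2]
width: 1.001
grip_force: 0.0
time: 2.4
position: [480.0, -249.6, 330.4]
tool_rot: [3.114, -0.417, 0.0]
force: [0.9, -1.0, -0.1]
width: 0.999
grip_force: 0.0
t 2.4 pos [ 480.  -249.6  330.4] yaw -15.27 tilt [ 1.e-04 -2.e-04 -1.e+00] DELTA mm [ -41.2 -226.8    0.3] len 230.5 turn 0.0
t 2.4 pos [ 480.  -249.6  330.4] yaw -15.27 tilt [ 1.e-04 -2.e-04 -1.e+00] DELTA mm [-112.3 -487.3  100.2] len 510.0 turn 0.0
[ 0.58361731  0.20564542 -0.19370713  1.74162432  0.04243791  1.19821974
 -1.45887769]
```

```bash
T='[0,0,0,0,0,-8.57,0,0,0,0,0,-8.57,0,0,0,0,0,-8.57,0,0,0,0,0,-8.57,0,0,0,0,0,-8.57]' 
python3 -m crank '[0,0,0,0,0,-8.57,0,0,0,0,0,-8.57,0,0,0,0,0,-8.57,0,0,0,0,0,-8.57,0,0,0,0,0,-8.57]' >/dev/null
python3 -m crank '[0,0,0,0,0,-8.57,0,0,0,0,0,-8.57,0,0,0,0,0,-8.57,0,0,0,0,0,-8.57,0,0,0,0,0,-8.57]' >/dev/null
python3 -m crank '[0,0,0,0,0,-8.57,0,0,0,0,0,-8.57,0,0,0,0,0,-8.57,0,0,0,0,0,-8.57,0,0,0,0,0,-8.57]' >/dev/null
python3 -m crank '[0,0,0,0,0,-8.57,0,0,0,0,0,-8.57,0,0,0,0,0,-8.57,0,0,0,0,0,-8.57,0,0,0,0,0,-8.57]' >/dev/null
python3 -m crank '[0,0,0,0,0,-8.57,0,0,0,0,0,0,0.0206,0.0454,0,0,0,0,0.0206,0.0454,0,0,0,0]' >/dev/null
python3 -m crank '[0,0.046,0,0,0,0,0,0.046,0,0,0,0,0,0.046,0,0,0,0]' >/dev/null
python3 - <<'E'
from h import *
go(500,-20,330,164.7)
m=bot.camera_model('wrist');im=bot.get_image('wrist');cv2.imwrite('pics/w1.png',im[:,:,::-1]);print(m['world_from_camera'].round(2),m['fx'],m['cx'],m['cy'])
for q in('spacer_l','washer_l','bushing_l','stud_s'): print(q,*pin('wrist',q,m))
E
```

```text
t 5.1 pos [500.7 -16.6 330.8] yaw 164.57 tilt [ 0.0012 -0.001  -1.    ] DELTA mm [-0.2 -3.4  0.8] len 3.5 turn -0.1
[[ 2.7000e-01  9.2000e-01  2.9000e-01  4.2617e+02]
 [ 9.6000e-01 -2.5000e-01 -8.0000e-02  3.5200e+00]
 [-0.0000e+00  3.0000e-01 -9.5000e-01  4.7432e+02]
 [ 0.0000e+00  0.0000e+00  0.0000e+00  1.0000e+00]] 309.70691628693146 321.37511841473054 192.6948296312739
spacer_l (0.64, array([544.8,   5.7,  10.6])) (0.53, array([427.4, -93.1,   8.1]))
washer_l (0.82, array([437.9, 105.1,   7.2])) (0.78, array([445.4,  -8.1,   7.4])) (0.73, array([ 530.7, -104.8,    6. ]))
bushing_l (0.64, array([519.9,  93. ,   8.8]))
stud_s (0.97, array([651.6, -13.6,  24.3])) (0.89, array([ 500. , -285. ,   21.6]))
```

View pics/w1.png

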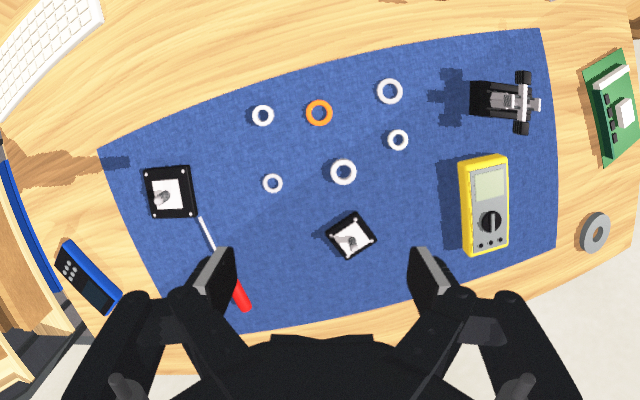

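```bash
python3 - <<'E'
from h import *
im=cv2.imread('pics/w1.png')
for u,v in((263,115),(343,171),(397,139),(272,183),(390,91)):
    p=im[v-18:v+19,u-18:u+19].reshape(-1,3).astype(int);k=p[p.min(1)>120];print(u,v,len(k),np.percentile(k,[20,50,80],axis=0).round().tolist())
go(495,278,200)
E
```

```text
263 115 317 [[212.0, 200.0, 205.0], [248.0, 248.0, 251.0], [253.0, 253.0, 254.0]]
343 171 437 [[197.0, 180.0, 183.0], [243.0, 242.0, 246.0], [249.0, 249.0, 251.0]]
397 139 294 [[194.0, 179.0, 178.0], [243.0, 246.0, 248.0], [252.0, 254.0, 254.0]]
272 183 253 [[199.0, 173.0, 173.0], [235.0, 231.0, 236.0], [244.0, 243.0, 247.0]]
390 91 392 [[208.0, 192.0, 194.0], [240.0, 238.0, 243.0], [244.0, 243.0, 247.0]]
t 5.35 pos [500.5 -18.6 330.2] yaw 164.66 tilt [-3.e-04 -5.e-04 -1.e+00] DELTA mm [ 83.7 284.6 130. ] len 323.9 turn None
```

```bash
python3 -m crank '[0.012,0.0407,0.0186,0,0,0,0.012,0.0407,0.0186,0,0,0,0.012,0.0407,0.0186,0,0,0,0.012,0.0407,0.0186,0,0,0,0.012,0.0407,0.0186,0,0,0]' >/dev/null
python3 -m crank '[0.012,0.0407,0.0186,0,0,0,0.012,0.0407,0.0186,0,0,0,0,0,0,0,0,0]' >/dev/null
python3 - <<'E'
from h import *
m=bot.camera_model('wrist');im=bot.get_image('wrist');cv2.imwrite('pics/w2.png',im[:,:,::-1])
for q in('tw_wings','tw_block_a','tweezers','stand'): print(q,*pin('wrist',q,m))
np.save('m2.npy',m,allow_pickle=True)
go(487,280,60)
E
```

```text
tw_wings (0.55, array([489.7, 289.9,  80.8]))
tw_block_a (0.95, array([285.5, 198.2,  69.3])) (0.88, array([533.5, 279. ,  78.6]))
tweezers (0.9, array([296.7, 235. ,   3.3])) (0.77, array([492.8, 288.4,   9.3]))
stand (0.65, array([490.3, 286.5,   1.8]))
t 6.4 pos [495.9 276.4 200.4] yaw 164.48 tilt [ 9.0e-04 -1.2e-03 -1.0e+00] DELTA mm [  9.7   1.2 140.3] len 140.7 turn None
```

View pics/w2.png

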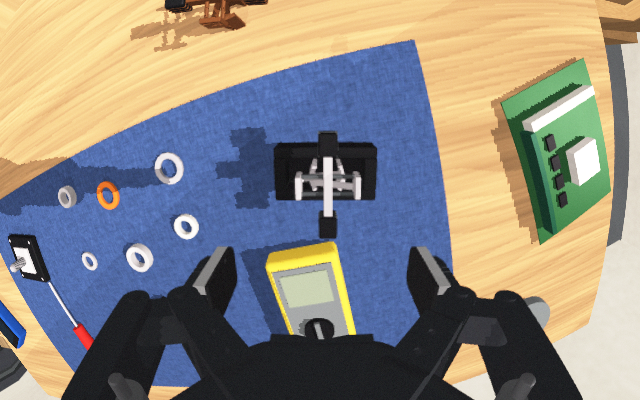

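```bash
python3 - <<'E'
from h import *
m=np.load('m2.npy',allow_pickle=True).item()
for n,u,v,z in(('wl',299,185,82),('wr',358,185,82),('blk_up',328,138,88),('blk_lo',328,219,88),('s1',275,144,36),('s2',376,144,36),('s3',376,200,36),('s4',275,200,36)): print(n,at('wrist',u,v,z,m).round(1))
for p in((489,288,88),(489,288,36)): print(proj('wrist',p,m).round())
im=cv2.imread('pics/w2.png')[110:260,250:400];cv2.imwrite('pics/w2c.png',cv2.resize(im,None,fx=4,fy=4,interpolation=2))
E
```

```text
wl [484.5 264.1  82. ]
wr [497.8 314.   82. ]
blk_up [450.5 299.1  88. ]
blk_lo [519.5 281.   88. ]
s1 [448.8 245.8  36. ]
s2 [474.9 343.6  36. ]
s3 [532.8 330.9  36. ]
s4 [505.3 228.3  36. ]
[327. 185.]
[326. 171.]
```

View pics/w2c.png

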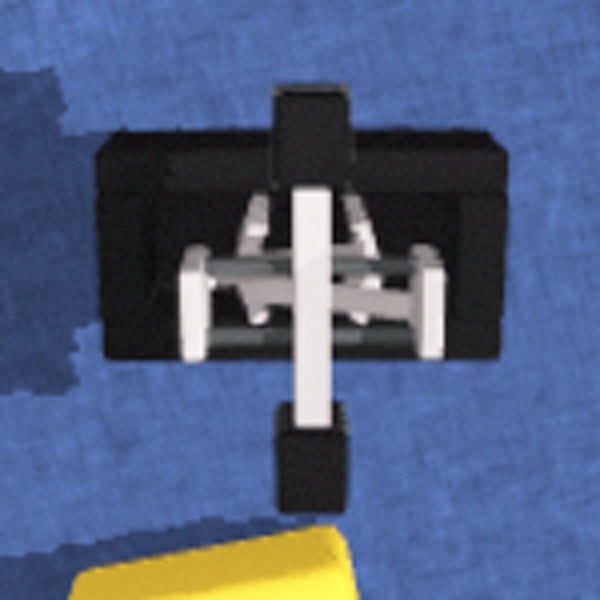

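```bash
python3 - <<'E'
from h import *
m=np.load('m2.npy',allow_pickle=True).item()
a=at('wrist',328,156.5,88,m);b=at('wrist',328.3,216.7,88,m);print(a,b,(a+b)/2,np.degrees(np.arctan2(b[1]-a[1],b[0]-a[0])),np.linalg.norm(a-b))
c=(a+b)/2
go(c[0],c[1],130,164.7)
E
```

```text
[465.49387313 295.13535062  88.        ] [517.48403029 281.79193497  88.        ] [491.48895171 288.46364279  88.        ] -14.394429374792761 53.675163555829194
t 6.4 pos [495.9 276.4 200.4] yaw 164.48 tilt [ 9.0e-04 -1.2e-03 -1.0e+00] DELTA mm [ 7.6 10.5 70.3] len 71.5 turn -0.2
```

```bash
python3 -m crank '[0.0076,0.0105,0.030,0,0,0,0,0,0.030,0,0,0,0,0,0.030,0,0,0,0,0,0.03,0,0,0,0,0,0.022,0,0,0]' >/dev/null
python3 -m crank '[0,0,0,0,0,0]' 0.2
python3 -m crank '[0,0,0,0,0,0,0,0,0,0,0,0,0,0,0,0,0,0,0,0,0,0,0,0,0,0,0,0,0,0]' 
python3 - <<'E'
from h import *
go(491,288,58)
m=bot.camera_model('wrist');im=bot.get_image('wrist');cv2.imwrite('pics/w3.png',im[:,:,::-1])
E
```

```text
time: 7.0
position: [489.7, 287.7, 55.9]
tool_rot: [-0.423, -3.11, 0.006]
force: [0.2, 0.5, -0.8]
width: 0.859
grip_force: 0.0
time: 7.5
position: [492.8, 289.1, 62.0]
tool_rot: [0.421, 3.108, -0.003]
force: [-3.0, -7.0, 16.3]
width: 0.305
grip_force: 59.5
t 7.5 pos [492.8 289.1  62. ] yaw 164.56 tilt [ 0.0053 -0.0028 -1.    ] DELTA mm [ 1.4 -1.6  4. ] len 4.5 turn None
```

View pics/w3.png

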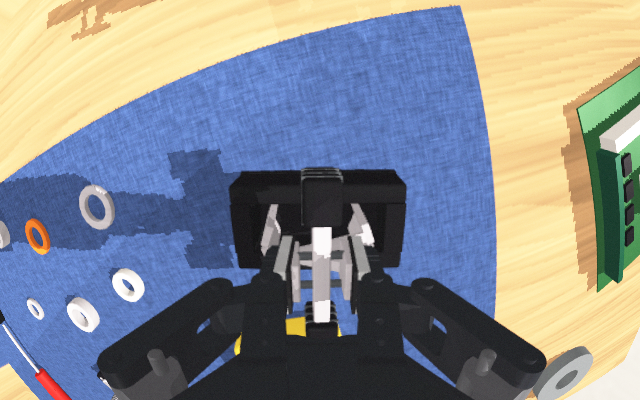

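```bash
cat >> h.py <<'E'
RH={'spacer_l':14,'washer_l':6,'spacer_s':14,'washer_s':6,'bushing_s':10}
G={'spacer_l':(545,4),'washer_l':(440,104.5),'spacer_s':(427,-90),'washer_s':(531,-106),'bushing_s':(517,97)}
def ring(c,im,m,name,guess=None,win=45):
    h=RH[name];g=guess or G[name]
    hsv=cv2.cvtColor(im,cv2.COLOR_RGB2HSV)
    k=((hsv[:,:,1]<75)&(hsv[:,:,2]>110)).astype(np.uint8)
    u,v=proj(c,(*g,h/2),m);best=None
    n,l,st,ce=cv2.connectedComponentsWithStats(k)
    for i in range(1,n):
        cs=cv2.findContours((l==i).astype(np.uint8),0,1)[0];cc=max(cs,key=cv2.contourArea)
        hull=cv2.convexHull(cc);M=cv2.moments(hull)
        if M['m00']<60: continue
        p=(M['m10']/M['m00'],M['m01']/M['m00'])
        w=at(c,*p,h/2,m)
        d=np.hypot(w[0]-g[0],w[1]-g[1])
        b=np.array([at(c,*q[0],h/2,m)[:2] for q in hull],np.float32)
        dia=2*np.sqrt(cv2.contourArea(cv2.convexHull(b))/np.pi)
        if d<win and 22<dia<55 and (best is None or d<best[0]): best=(round(d,1),w[:2].round(1),round(dia,1))
    return best
def rings(c,im=None,m=None,names=RH):
    if im is None: m=bot.camera_model(c);im=bot.get_image(c)
    for n in names: print(c,n,ring(c,im,m,n))
E
python3 - <<'E'
from h import *
rings('top',cv2.imread('pics/top0.png')[:,:,::-1].copy(),bot.camera_model('top'))
rings('wrist',cv2.imread('pics/w2.png')[:,:,::-1].copy(),np.load('m2.npy',allow_pickle=True).item())
go(491,288,150)
E
python3 -m crank '[0,0,-0.03,0,0,0,0,0,-0.03,0,0,0,0,0,-0.03,0,0,0,0,0,0,0,0,0,0,0,0,0,0,0]'
python3 - <<'E'
from h import *
go(491,288,150); go(545,4,150,165)
E
```

```text
top spacer_l (np.float64(2.7), array([542.6,   5.2]), np.float64(40.0))
top washer_l (np.float64(1.0), array([440. , 105.5]), np.float64(39.3))
top spacer_s (np.float64(2.2), array([425.1, -88.9]), np.float64(32.2))
top washer_s (np.float64(2.1), array([ 532.1, -107.8]), np.float64(31.4))
top bushing_s (np.float64(2.8), array([516.1,  99.6]), np.float64(32.6))
wrist spacer_l (np.float64(1.9), array([544.2,   2.3]), np.float64(47.0))
wrist washer_l (np.float64(1.8), array([441.3, 103.2]), np.float64(41.1))
wrist spacer_s (np.float64(2.5), array([425.9, -92.2]), np.float64(39.8))
wrist washer_s (np.float64(6.2), array([ 533.8, -111.5]), np.float64(34.4))
wrist bushing_s (np.float64(0.8), array([517.7,  97.3]), np.float64(35.6))
t 7.55 pos [492.8 289.2  62. ] yaw 164.57 tilt [ 0.0052 -0.0028 -1.    ] DELTA mm [  0.9  -1.7 -88. ] len 88.0 turn None
time: 8.05
position: [491.0, 290.7, 149.8]
tool_rot: [0.419, 3.11, 0.002]
force: [-0.0, 0.2, -2.1]
width: 0.297
grip_force: 61.2
t 8.05 pos [491.  290.7 149.8] yaw 164.65 tilt [ 3.2e-03  6.0e-04 -1.0e+00] DELTA mm [-0.7 -2.6 -0.2] len 2.7 turn None
t 8.05 pos [491.  290.7 149.8] yaw 164.65 tilt [ 3.2e-03  6.0e-04 -1.0e+00] DELTA mm [-1.280e+02 -2.622e+02 -2.000e-01] len 291.7 turn -0.3
```

```bash
python3 -m crank '[-0.0183,-0.0374,0,0,0,0,-0.0183,-0.0374,0,0,0,0,-0.0183,-0.0374,0,0,0,0,-0.0183,-0.0374,0,0,0,0,-0.0183,-0.0374,0,0,0,0]' >/dev/null
python3 -m crank '[-0.0183,-0.0374,0,0,0,0,-0.0183,-0.0374,0,0,0,0,0,0,0,0,0,0,0,0,0,0,0,0]'
python3 - <<'E'
from h import *
m=bot.camera_model('wrist');im=bot.get_image('wrist');cv2.imwrite('pics/w4.png',im[:,:,::-1])
np.save('m4.npy',m,allow_pickle=True)
rings('wrist',im,m)
for q in ('tw_tips','tw_wings','spacer_l'): print(q,*pin('wrist',q,m))
rings('top')
go(544,4,150,165)
E
```

```text
time: 8.95
position: [543.9, 3.2, 147.1]
tool_rot: [-0.423, -3.111, 0.0]
force: [0.0, 0.6, -1.3]
width: 0.297
grip_force: 61.3
wrist spacer_l (np.float64(11.2), array([537.6,  12.4]), np.float64(27.4))
wrist washer_l (np.float64(1.6), array([441.2, 105.5]), np.float64(40.6))
wrist spacer_s (np.float64(1.0), array([426., -90.]), np.float64(35.0))
wrist washer_s (np.float64(3.5), array([ 533.5, -108.5]), np.float64(32.9))
wrist bushing_s (np.float64(3.4), array([517.5, 100.4]), np.float64(33.6))
tw_tips
tw_wings (0.76, array([541.1,   3.9, 169.5]))
spacer_l (0.94, array([427.6, -89.6,   9.7])) (0.68, array([545.2,   7.2,   8.6])) (0.42, array([662.7, 230.1,   5.7]))
top spacer_l None
top washer_l (np.float64(0.9), array([440. , 105.4]), np.float64(39.4))
top spacer_s None
top washer_s None
top bushing_s (np.float64(2.6), array([516. ,  99.4]), np.float64(32.9))
t 9.2 pos [544.3   6.2 148. ] yaw 164.86 tilt [-4.e-04  4.e-04 -1.e+00] DELTA mm [-0.3 -2.2 -2. ] len 3.0 turn -0.1
```

View pics/w4.png

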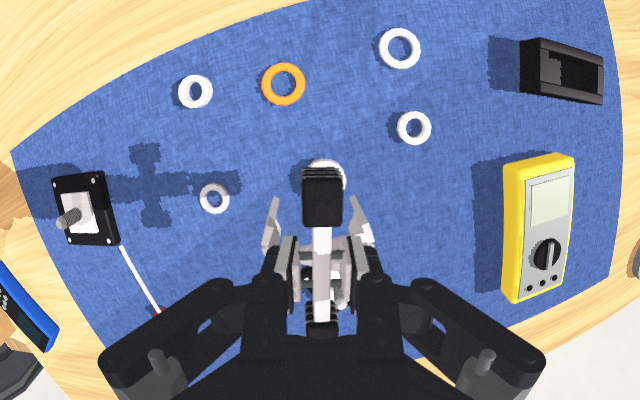

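```bash
python3 -m crank '[0,0,0.03,0,0,0,0,0,0.03,0,0,0,0,0,0.025,0,0,0,0,0,0,0,0,0]'
python3 -m crank '[0,0,0.003,0,0,0,0,0,0,0,0,0]'
python3 -m crank '[0,0,0.002,0,0,0,0,0,0,0,0,0]'
python3 - <<'E'
from h import *
m=bot.camera_model('wrist');im=bot.get_image('wrist');cv2.imwrite('pics/w5.png',im[:,:,::-1])
E
```

```text
time: 9.6
position: [542.0, 5.5, 60.2]
tool_rot: [-0.414, -3.108, 0.001]
force: [-0.1, -0.7, -1.2]
width: 0.295
grip_force: 61.2
time: 9.8
position: [545.4, 5.3, 61.1]
tool_rot: [0.416, 3.112, 0.001]
force: [-0.0, -0.4, -1.7]
width: 0.292
grip_force: 61.2
time: 10.0
position: [545.1, 4.6, 58.8]
tool_rot: [0.418, 3.112, -0.0]
force: [-0.4, 0.4, -1.5]
width: 0.297
grip_force: 61.2
```

View pics/w5.png

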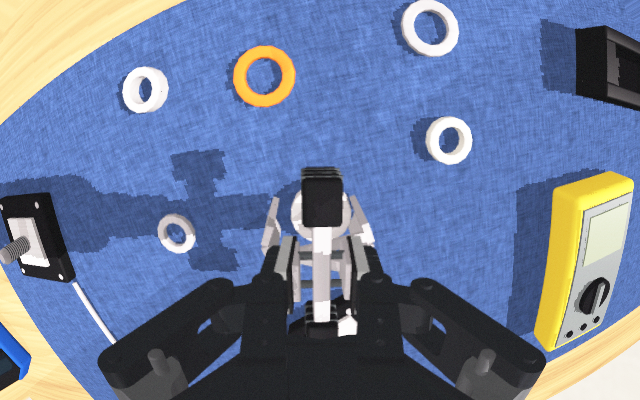

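```bash
python3 -m crank '[0,0,0.002,0,0,0,0,0,0,0,0,0,0,0,0,0,0,0]'
python3 -m crank '[0,0,0,0,0,0,0,0,0,0,0,0,0,0,0,0,0,0,0,0,0,0,0,0]' 1
python3 - <<'E'
from h import *
m=bot.camera_model('wrist');im=bot.get_image('wrist');cv2.imwrite('pics/w6.png',im[:,:,::-1])
go(0,0,0)
E
```

```text
time: 10.35
position: [545.0, 4.5, 56.4]
tool_rot: [0.418, 3.113, -0.0]
force: [-0.2, -0.3, 1.6]
width: 0.297
grip_force: 61.7
time: 10.75
position: [544.7, 4.7, 56.1]
tool_rot: [0.418, 3.114, -0.0]
force: [-0.1, -0.7, -0.3]
width: 0.955
grip_force: 0.0
t 10.8 pos [544.6   4.7  56.1] yaw 164.72 tilt [ 0.  0. -1.] DELTA mm [ 524.1 -148.1   56.1] len 547.5 turn None
```

View pics/w6.png

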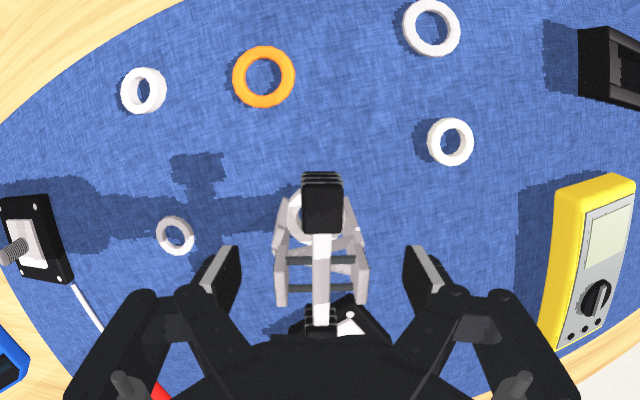

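```bash
python3 -m crank '[-0.019,0,0.002,0,0,0,-0.018,0,0.001,0,0,0,0,0,0,0,0,0]' 1
python3 -m crank '[0,0,0,0,0,0,0,0,0,0,0,0,0,0,0,0,0,0,0,0,0,0,0,0,0,0,0,0,0,0]' 0
python3 -m crank '[0,0,0,0,0,0,0,0,0,0,0,0]'
python3 -m crank '[0,0,-0.01,0,0,0,0,0,-0.02,0,0,0,0,0,-0.03,0,0,0,0,0,-0.03,0,0,0,0,0,0,0,0,0]'
python3 - <<'E'
from h import *
m=bot.camera_model('wrist');im=bot.get_image('wrist');cv2.imwrite('pics/w7.png',im[:,:,::-1])
go(545-37*.9647,4.7+37*.264,0); go(0,0,0)
E
```

```text
time: 11.1
position: [582.3, -6.0, 53.1]
tool_rot: [0.421, 3.111, 0.001]
force: [-0.3, 0.7, 0.5]
width: 1.002
grip_force: 0.0
time: 11.6
position: [580.0, -5.2, 53.2]
tool_rot: [-0.417, -3.113, 0.001]
force: [-0.8, 0.8, 0.7]
width: 0.176
grip_force: 58.8
time: 11.8
position: [579.9, -5.1, 53.0]
tool_rot: [-0.418, -3.113, 0.001]
force: [-1.1, -0.1, 1.2]
width: 0.174
grip_force: 58.9
time: 12.3
position: [583.2, -4.5, 147.6]
tool_rot: [0.417, 3.106, 0.002]
force: [1.6, -0.5, -2.1]
width: 0.182
grip_force: 58.6
t 12.35 pos [581.8  -5.  145.4] yaw 164.71 tilt [ 4.8e-03 -4.0e-04 -1.0e+00] DELTA mm [ 75.7  -0.5 145.1] len 163.7 turn None
t 12.35 pos [581.8  -5.  145.4] yaw 164.71 tilt [ 4.8e-03 -4.0e-04 -1.0e+00] DELTA mm [ 563.2 -148.8  142.6] len 599.7 turn None
```

View pics/w7.png

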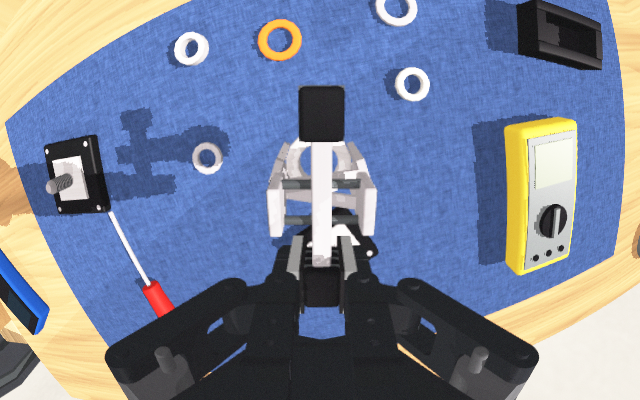

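```bash
python3 - <<'E'
from h import *
print(at('top',170+696.7/2.65-.5,85+287.5/2.65-.5,20))
m=np.load('m4.npy',allow_pickle=True).item()
im=cv2.imread('pics/top0.png')
for n,(a,b) in {'L':((431,193),24),'S':((322,131),18)}.items():
    g=cv2.cvtColor(im,cv2.COLOR_BGR2GRAY);k=np.zeros_like(g);cv2.circle(k,a,b,255,-1)
    k=((g>90)&(k>0)).astype(np.uint8)
    cs=[c for c in cv2.findContours(cv2.morphologyEx(k,cv2.MORPH_CLOSE,np.ones((5,5))),0,1)[0]]
    c=max(cs,key=cv2.contourArea);r=cv2.minAreaRect(c);print(n,r,at('top',*r[0],20))
for q in('stud_l','stud_s'): print(*pin('wrist',q))
go(533.7,-295.8,145)
E
```

```text
[ 497.52209249 -288.38636803   20.        ]
L ((431.5352783203125, 193.34120178222656), (21.150720596313477, 20.825326919555664), 12.52880859375) [ 496.61335484 -286.18548442   20.        ]
S ((321.7877197265625, 131.39846801757812), (20.579376220703125, 21.189546585083008), 70.55996704101562) [651.00537662  -9.15060222  20.        ]
(0.86, array([653. , -11.3,  20.9])) (0.83, array([ 496.4, -284.4,   23.6]))
(0.86, array([651.3, -11.7,  19. ])) (0.83, array([ 494.7, -284.8,   22.2]))
t 12.45 pos [579.8  -5.4 142.7] yaw 164.7 tilt [-7.e-04 -4.e-04 -1.e+00] DELTA mm [ -32.1 -292.2   -2.2] len 294.0 turn None
```

```bash
python3 -m crank '[-0.0044,-0.0417,0,0,0,0,-0.0044,-0.0417,0,0,0,0,-0.0044,-0.0417,0,0,0,0,-0.0044,-0.0417,0,0,0,0,-0.0044,-0.0417,0,0,0,0]' >/dev/null
python3 -m crank '[-0.0044,-0.0417,0,0,0,0,-0.0044,-0.0417,0,0,0,0,0,0,0,0,0,0,0,0,0,0,0,0]'
python3 - <<'E'
from h import *
m=bot.camera_model('wrist');im=bot.get_image('wrist');cv2.imwrite('pics/w8.png',im[:,:,::-1])
np.save('m8.npy',m,allow_pickle=True)
for q in('stud_l','spacer_l','tw_tips','tw_wings'): print(q,*pin('wrist',q,m))
m=bot.camera_model('side');im=bot.get_image('side');cv2.imwrite('pics/s8.png',im[:,:,::-1])
for q in('stud_l','spacer_l','tw_tips','tw_wings'): print(q,*pin('side',q,m))
im=cv2.imread('pics/s8.png')[200:400,340:560];im2=cv2.imread('pics/w8.png')[60:260,220:440]
cv2.imwrite('pics/j8.png',np.hstack([cv2.resize(i,(400,364),interpolation=2) for i in(im,im2)]))
go(532.2,-295.8,145)
E
```

```text
time: 13.35
position: [531.6, -295.8, 141.2]
tool_rot: [-0.422, -3.11, -0.002]
force: [0.2, 1.2, -1.5]
width: 0.177
grip_force: 59.6
stud_l (0.91, array([ 499. , -286.8,   24.3])) (0.9, array([651.8, -10.9,  22.7]))
spacer_l (0.79, array([425.1, -89.9,   9.8]))
tw_tips (0.6, array([ 650.6, -239.3,    4.8]))
tw_wings (0.82, array([ 492.2, -286.2,  164.5]))
stud_l (0.91, array([654.7, -11.5,  25.5])) (0.88, array([ 500.6, -292.8,   23.7]))
spacer_l (0.73, array([ 494.2, -286.7,  100.1])) (0.72, array([664.1, 223.8,   5.7])) (0.53, array([433.2, -91.3,   4.7]))
tw_tips (0.83, array([294.1, 235.1,  -4.9])) (0.82, array([ 494.2, -285.4,   96.9]))
tw_wings (0.71, array([300.7, 237.2,  67.9])) (0.67, array([ 506.1, -285.2,  161.7])) (0.57, array([ 500.1, -293.7,   26.7]))
t 13.85 pos [ 533.3 -294.3  143.2] yaw 164.76 tilt [ 1.e-04 -2.e-04 -1.e+00] DELTA mm [ 0.7 -1.7 -1.8] len 2.6 turn None
```

View pics/j8.png

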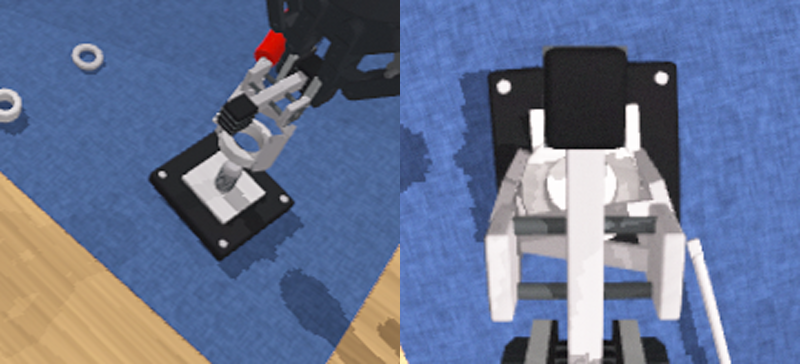

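```bash
python3 -m crank '[0.0004,-0.001,0.015,0,0,0,0,0,0.015,0,0,0,0,0,0,0,0,0]' | grep -E 'pos|force'
python3 -m crank '[0,0,0.006,0,0,0,0,0,0,0,0,0]'| grep -E 'pos|force'
python3 -m crank '[0,0,0.006,0,0,0,0,0,0,0,0,0]'| grep -E 'pos|force'
python3 -m crank '[0,0,0.006,0,0,0,0,0,0,0,0,0]'| grep -E 'pos|force'
python3 -m crank '[0,0,0.006,0,0,0,0,0,0,0,0,0]'| grep -E 'pos|force'
```

```text
position: [530.2, -295.1, 109.7]
force: [-0.1, -0.4, -1.3]
grip_force: 59.4
position: [532.1, -295.4, 106.2]
force: [0.3, -0.1, -2.1]
grip_force: 59.5
position: [532.1, -295.5, 100.5]
force: [-0.8, -0.5, -2.3]
grip_force: 59.5
position: [532.0, -295.6, 94.4]
force: [-0.8, 0.4, -1.6]
grip_force: 59.5
position: [531.9, -295.5, 88.3]
force: [-0.1, -0.7, -1.4]
grip_force: 59.5
```

```bash
python3 -m crank '[0,0,0.006,0,0,0,0,0,0.004,0,0,0,0,0,0,0,0,0]'| grep -E 'pos|force'
python3 -m crank '[0,0,0.002,0,0,0,0,0,0,0,0,0]'| grep -E 'pos|force'
python3 -m crank '[0,0,0.001,0,0,0,0,0,0,0,0,0]'| grep -E 'pos|force'
python3 -m crank '[0,0,0.001,0,0,0,0,0,0,0,0,0]'| grep -E 'pos|force'
```

```text
position: [531.9, -295.4, 78.2]
force: [0.1, 0.2, -1.6]
grip_force: 59.5
position: [532.3, -295.6, 76.9]
force: [0.1, -0.4, -1.9]
grip_force: 59.5
position: [532.4, -295.7, 76.1]
force: [0.3, -0.5, -2.0]
grip_force: 59.5
position: [532.3, -295.6, 75.0]
force: [0.2, -0.8, -1.7]
grip_force: 59.5
```

```bash
python3 -m crank '[0,0,0.001,0,0,0,0,0,0,0,0,0]'| grep -E 'pos|force'
python3 -m crank '[0,0,0.001,0,0,0,0,0,0,0,0,0]'| grep -E 'pos|force'
```

```text
position: [532.3, -295.6, 74.0]
force: [0.6, -0.5, -2.2]
grip_force: 59.5
position: [532.6, -295.6, 73.3]
force: [-0.2, 1.1, 0.2]
grip_force: 60.0
```

```bash
python3 -m crank '[0,0,0.0007,0,0,0,0,0,0,0,0,0]'| grep -E 'pos|force'
python3 -m crank '[0,0,0,0,0,0,0,0,0,0,0,0,0,0,0,0,0,0,0,0,0,0,0,0]' 1| grep -E 'pos|force|width'
python3 -m crank '[0.019,0,-0.002,0,0,0,0.018,0,-0.001,0,0,0,0,0,0,0,0,0]' | grep -E 'pos|force|width'
python3 - <<'E'
from h import *
for c in('wrist','side'):
  m=bot.camera_model(c);im=bot.get_image(c);cv2.imwrite(f'pics/{c}9.png',im[:,:,::-1])
  for q in('spacer_l','tw_tips','tw_wings','tw_block_a'): print(c,q,*pin(c,q,m))
go(0,0,0)
E
```

```text
position: [532.7, -295.6, 72.8]
force: [0.6, 0.2, 3.3]
grip_force: 60.2
position: [532.3, -295.7, 72.2]
force: [-1.4, 0.2, 0.2]
width: 0.847
grip_force: 0.0
position: [494.6, -285.6, 75.1]
force: [-0.1, -0.6, 0.7]
width: 1.002
grip_force: 0.0
wrist spacer_l (0.92, array([426.6, -92.4,   6.4]))
wrist tw_tips
wrist tw_wings (0.8, array([ 492. , -284.5,   95.4]))
wrist tw_block_a (0.96, array([ 540., -296.,   94.])) (0.75, array([ 467.8, -278.6,   97.1]))
side spacer_l (0.64, array([430.7, -90.3,   8.2])) (0.48, array([ 495.3, -286. ,   31.6]))
side tw_tips (0.94, array([297.1, 236.4,  -6.6])) (0.59, array([ 495. , -289.3,   25.8])) (0.54, array([ 491.2, -293.2,   24.5]))
side tw_wings (0.84, array([ 504.8, -286. ,   93. ])) (0.84, array([298.2, 240.2,  72.8])) (0.59, array([518.7, 101.6,   5.3]))
side tw_block_a (0.88, array([309.9, 266.9,  69.4])) (0.78, array([ 532.3, -301.3,   93.9])) (0.71, array([ 465.1, -275. ,   98.5])) (0.67, array([285.5, 199.8,  66.2]))
t 17.65 pos [ 497.  -285.8   75.3] yaw 164.72 tilt [ 1.e-04  1.e-04 -1.e+00] DELTA mm [554.8 144.8  75.2] len 578.2 turn None
```

```bash
python3 -m crank '[0,0,-0.001,0,0,0,0,0,0,0,0,0,0,0,0,0,0,0,0,0,0,0,0,0,0,0,0,0,0,0]' 0.2| grep -E 'pos|force|width'
python3 -m crank '[0,0,0,0,0,0,0,0,-0.01,0,0,0,0,0,-0.02,0,0,0,0,0,-0.03,0,0,0,0,0,-0.03,0,0,0]' | grep -E 'pos|force|width'
python3 -m crank '[0,0,0,0,0,0]' | grep -E 'pos|force|width'
python3 - <<'E'
from h import *
for q in('spacer_l','tw_tips','tw_wings'): print('w',q,*pin('wrist',q))
m=bot.camera_model('wrist');im=bot.get_image('wrist');cv2.imwrite('pics/w10.png',im[:,:,::-1])
for q in('spacer_l','tw_tips','tw_wings'): print('w',q,*pin('wrist',q,m))
m=bot.camera_model('side');im=bot.get_image('side');cv2.imwrite('pics/s10.png',im[:,:,::-1])
for q in('spacer_l','tw_tips','tw_wings'): print('s',q,*pin('side',q,m))
rings('top')
go(440.3,105,160)
E
```

```text
position: [496.7, -286.1, 76.7]
force: [-1.7, 0.2, 3.8]
width: 0.294
grip_force: 59.0
position: [496.4, -285.3, 167.1]
force: [-0.1, -0.9, -2.9]
width: 0.29
grip_force: 59.7
position: [499.3, -286.5, 170.6]
force: [1.3, 0.4, -1.4]
width: 0.294
grip_force: 59.7
w spacer_l (0.92, array([431.9, -93.6, 100.6]))
w tw_tips
w tw_wings (0.8, array([ 494.1, -284.8,  187.1]))
w spacer_l (0.96, array([424. , -91.1,  10.1])) (0.76, array([ 499.6, -284.4,   29.6])) (0.2, array([ 492.4, -287.3,  112.1]))
w tw_tips
w tw_wings (0.55, array([ 494.3, -289.6,  187.2]))
s spacer_l (0.67, array([ 493.6, -290.2,   31.1])) (0.47, array([430.9, -93. ,   6.4]))
s tw_tips (0.75, array([297.5, 234.6,  -4.2])) (0.65, array([ 493.7, -288.3,  111.9]))
s tw_wings (0.87, array([ 503.4, -288. ,  179.3])) (0.81, array([299.4, 234.7,  73.4]))
top spacer_l None
top washer_l (np.float64(0.8), array([440.2, 105.3]), np.float64(39.6))
top spacer_s (np.float64(2.2), array([425. , -88.9]), np.float64(32.3))
top washer_s (np.float64(2.1), array([ 532.1, -107.8]), np.float64(31.4))
top bushing_s (np.float64(2.7), array([516. ,  99.5]), np.float64(32.8))
t 19.35 pos [ 496.6 -285.7  166. ] yaw 164.72 tilt [-5.e-04  4.e-04 -1.e+00] DELTA mm [157.3 362.1   6.2] len 394.8 turn None
```

```bash
python3 -m crank '[0.0197,0.0453,0,0,0,0,0.0197,0.0453,0,0,0,0,0.0197,0.0453,0,0,0,0,0.0197,0.0453,0,0,0,0,0.0197,0.0453,0,0,0,0]' >/dev/null
python3 -m crank '[0.0197,0.0453,0,0,0,0,0.0197,0.0453,0,0,0,0,0.0197,0.0453,0,0,0,0,0,0,0.02,0,0,0,0,0,0.02,0,0,0]' >/dev/null
python3 -m crank '[0,0,0.02,0,0,0,0,0,0,0,0,0]' | grep -E 'pos|force|width'
python3 - <<'E'
from h import *
m=bot.camera_model('wrist');im=bot.get_image('wrist');cv2.imwrite('pics/w11.png',im[:,:,::-1])
for q in('washer_l',): print('w',q,*pin('wrist',q,m))
m=bot.camera_model('side');im=bot.get_image('side');cv2.imwrite('pics/s11.png',im[:,:,::-1])
for q in('washer_l','tw_tips'): print('s',q,*pin('side',q,m))
rings('side',im,m)
go(440.5,105,60)
E
```

```text
position: [438.5, 105.0, 104.6]
force: [-0.2, -1.0, -1.5]
width: 0.293
grip_force: 59.7
w washer_l (0.62, array([ 532.1, -106.5,    5.6]))
s washer_l (0.69, array([441.3,  99.4,   3.7])) (0.61, array([446.1,  -9. ,   4.2])) (0.46, array([ 535.3, -107.1,    3.4]))
s tw_tips (0.94, array([438.7, 101.9,  52.7])) (0.56, array([296.9, 237.6,  -4.4]))
side spacer_l None
side washer_l None
side spacer_s (np.float64(1.5), array([428.3, -89.2]), np.float64(35.9))
side washer_s (np.float64(4.5), array([ 534.9, -108.3]), np.float64(32.8))
side bushing_s (np.float64(3.3), array([519.2,  99.4]), np.float64(36.0))
t 20.8 pos [441.  105.4 107.4] yaw 164.69 tilt [ 1.9e-03  2.0e-04 -1.0e+00] DELTA mm [ 0.5 -0.5 47.4] len 47.4 turn None
```

Aligned; descend, release the wings, take the block.

```bash
python3 -m crank '[0,0,0.02,0,0,0,0,0,0.018,0,0,0,0,0,0.006,0,0,0,0,0,0,0,0,0]' | grep -E 'pos|force|width'
python3 -m crank '[0,0,0.003,0,0,0,0,0,0,0,0,0]' | grep -E 'pos|force|width'
python3 -m crank '[0,0,0.001,0,0,0,0,0,0,0,0,0]' | grep -E 'pos|force|width'
python3 -m crank '[0,0,0.001,0,0,0,0,0,0,0,0,0]' | grep -E 'pos|force|width'
```

```text
position: [440.1, 105.2, 62.4]
force: [0.1, -0.5, -1.4]
width: 0.289
grip_force: 59.7
position: [440.7, 105.3, 59.9]
force: [-0.6, -0.6, -1.9]
width: 0.29
grip_force: 59.7
position: [440.4, 105.2, 58.6]
force: [0.6, 0.2, -1.3]
width: 0.291
grip_force: 59.7
position: [440.2, 105.2, 57.4]
force: [-0.2, -0.2, -1.4]
width: 0.291
grip_force: 59.7
```

```bash
python3 -m crank '[0,0,0.001,0,0,0,0,0,0,0,0,0]' | grep -E 'pos|force:'
python3 -m crank '[0,0,0,0,0,0,0,0,0,0,0,0,0,0,0,0,0,0,0,0,0,0,0,0]' 1| grep -E 'pos|force|width'
python3 - <<'E'
from h import *
m=bot.camera_model('wrist');im=bot.get_image('wrist');cv2.imwrite('pics/w12.png',im[:,:,::-1])
for q in('washer_l','tw_wings','tw_tips'): print('w',q,*pin('wrist',q,m))
m=bot.camera_model('side');im=bot.get_image('side');cv2.imwrite('pics/s12.png',im[:,:,::-1])
for q in('washer_l','tw_tips'): print('s',q,*pin('side',q,m))
E
python3 -m crank '[-0.019,0,0.002,0,0,0,-0.018,0,0.002,0,0,0,0,0,0,0,0,0]' 1| grep -E 'pos|force:'
python3 -m crank '[0,0,0,0,0,0,0,0,0,0,0,0,0,0,0,0,0,0,0,0,0,0,0,0,0,0,0,0,0,0]' 0| grep -E 'pos|force|width'
```

```text
position: [440.4, 105.1, 56.8]
force: [-1.9, -1.9, 5.5]
grip_force: 61.4
position: [440.3, 105.3, 56.4]
force: [-0.4, -0.2, 0.0]
width: 0.949
grip_force: 0.0
w washer_l (0.82, array([446.5,  -8.6,   5.4])) (0.59, array([437.4, 106.1,   6.5]))
w tw_wings (0.61, array([432. , 109.9,  77.2]))
w tw_tips
s washer_l (0.57, array([448.4,  -6.9,   5.5])) (0.48, array([ 535.1, -105.3,    3.7])) (0.41, array([440.9,  99.1,   4.6]))
s tw_tips (0.9, array([441.9, 102.4,   2.8])) (0.89, array([297.3, 236.1,  -6. ]))
position: [478.0, 94.8, 52.3]
force: [0.6, 0.1, -0.0]
grip_force: 0.0
position: [475.7, 95.5, 52.4]
force: [-0.2, -0.1, -1.1]
width: 0.177
grip_force: 58.5
```

```bash
python3 -m crank '[0,0,-0.01,0,0,0,0,0,-0.02,0,0,0,0,0,-0.03,0,0,0,0,0,-0.03,0,0,0,0,0,0,0,0,0]' | grep -E 'pos|force:'
python3 - <<'E'
from h import *
m=bot.camera_model('side');im=bot.get_image('side');cv2.imwrite('pics/s13.png',im[:,:,::-1])
for q in('washer_l','tw_tips'): print('s',q,*pin('side',q,m))
go(532.3,-295.6,145)
E
```

```text
position: [478.2, 96.4, 146.1]
force: [0.4, 1.5, -2.1]
grip_force: 58.6
s washer_l (0.5, array([443.9, 101.1,  96.3])) (0.5, array([ 500.4, -291.8,   26.3])) (0.43, array([ 535.8, -107.4,    5.1]))
s tw_tips (0.93, array([297.6, 232.4,  -3.9])) (0.74, array([446.6, 100.3,  96.5]))
t 24.2 pos [475.4  95.  142. ] yaw 164.69 tilt [-7.e-04 -7.e-04 -1.e+00] DELTA mm [-158.  -361.7   -2.8] len 394.7 turn None
```

```bash
python3 -m crank '[-0.0197,-0.0452,0,0,0,0,-0.0197,-0.0452,0,0,0,0,-0.0197,-0.0452,0,0,0,0,-0.0197,-0.0452,0,0,0,0,-0.0197,-0.0452,0,0,0,0]' >/dev/null
python3 -m crank '[-0.0197,-0.0452,0,0,0,0,-0.0197,-0.0452,0,0,0,0,-0.0197,-0.0452,0,0,0,0,0,0,0,0,0,0,0,0,0,0,0,0]' | grep -E 'pos|force:'
python3 - <<'E'
from h import *
m=bot.camera_model('side');im=bot.get_image('side');cv2.imwrite('pics/s14.png',im[:,:,::-1])
for q in('washer_l','stud_l','tw_tips'): print('s',q,*pin('side',q,m))
go(532.3,-295.6,112)
E
```

```text
position: [531.2, -295.6, 140.1]
force: [-0.4, 1.7, -2.8]
grip_force: 59.0
s washer_l (0.75, array([ 495.1, -290.6,   94.9])) (0.6, array([445. , -11.7,   4.6])) (0.52, array([ 454.4, -273.4,  158.4])) (0.49, array([ 536.6, -105.7,    5.7]))
s stud_l (0.87, array([ 501.1, -289.5,   24.1])) (0.62, array([653.7, -13. ,  21.5]))
s tw_tips (0.64, array([296.8, 235.2,  -3.4])) (0.62, array([ 493.6, -290.9,   92.2]))
t 25.4 pos [ 532.6 -292.7  141.9] yaw 164.88 tilt [-9.0e-04  1.1e-03 -1.0e+00] DELTA mm [-0.5 -2.9 29.9] len 30.0 turn None
```

```bash
python3 -m crank '[0,-0.001,0.015,0,0,0,0,0,0.01,0,0,0,0,0,0,0,0,0,0,0,0,0,0,0]' | grep -E 'pos|force:'
python3 -c "
from h import *
go(532.3,-295.6,112)"
python3 -m crank '[0,0,0.006,0,0,0,0,0,0,0,0,0]'| grep -E 'pos|force:'
python3 -m crank '[0,0,0.006,0,0,0,0,0,0,0,0,0]'| grep -E 'pos|force:'
python3 -m crank '[0,0,0.006,0,0,0,0,0,0,0,0,0]'| grep -E 'pos|force:'
```

```text
position: [532.1, -295.4, 116.7]
force: [0.5, -0.3, -1.9]
grip_force: 59.0
t 25.8 pos [ 532.1 -295.4  116.7] yaw 164.74 tilt [-1.e-03  7.e-04 -1.e+00] DELTA mm [-0.2 -0.1  4.7] len 4.7 turn None
position: [532.1, -295.8, 110.8]
force: [0.1, 0.0, -1.8]
grip_force: 59.1
position: [531.8, -295.8, 104.6]
force: [-1.4, 0.1, -1.6]
grip_force: 59.1
position: [531.9, -295.7, 98.6]
force: [0.1, 0.2, -1.3]
grip_force: 59.1
```

```bash
python3 -m crank '[0,0,0.006,0,0,0,0,0,0.003,0,0,0,0,0,0,0,0,0]'| grep -E 'pos|force:'
python3 -m crank '[0,0,0.001,0,0,0,0,0,0,0,0,0]'| grep -E 'pos|force:'
python3 -m crank '[0,0,0.001,0,0,0,0,0,0,0,0,0]'| grep -E 'pos|force:'
python3 -m crank '[0,0,0.001,0,0,0,0,0,0,0,0,0]'| grep -E 'pos|force:'
```

```text
position: [532.0, -295.7, 89.7]
force: [0.2, -0.4, -2.8]
grip_force: 59.1
position: [532.4, -295.8, 89.4]
force: [0.7, -0.6, -1.2]
grip_force: 59.1
position: [532.3, -295.9, 88.4]
force: [-0.2, 1.0, -1.4]
grip_force: 59.1
position: [532.3, -295.8, 87.3]
force: [-0.2, 1.0, -3.0]
grip_force: 59.1
```

```bash
python3 -m crank '[0,0,0.0008,0,0,0,0,0,0,0,0,0]'| grep -E 'pos|force:'
python3 -m crank '[0,0,0.0008,0,0,0,0,0,0,0,0,0]'| grep -E 'pos|force:'
```

```text
position: [532.4, -295.9, 86.6]
force: [-0.1, 0.0, -0.7]
grip_force: 59.2
position: [532.7, -295.9, 86.2]
force: [0.7, 0.5, 1.6]
grip_force: 59.7
```

```bash
python3 -m crank '[0,0,0.0004,0,0,0,0,0,0,0,0,0]'| grep -E 'pos|force:'
python3 -m crank '[0,0,0,0,0,0,0,0,0,0,0,0,0,0,0,0,0,0,0,0,0,0,0,0]' 1| grep -E 'pos|force|width'
python3 -m crank '[0.019,0,-0.002,0,0,0,0.018,0,-0.002,0,0,0,0,0,0,0,0,0]' | grep -E 'pos|force:|width'
python3 - <<'E'
from h import *
for c in('side','wrist'):
  m=bot.camera_model(c);im=bot.get_image(c);cv2.imwrite(f'pics/{c}15.png',im[:,:,::-1])
  for q in('washer_l','tw_tips','tw_wings','tw_block_a'): print(c,q,*pin(c,q,m))
go(0,0,0)
E
```

```text
position: [532.9, -296.0, 86.1]
force: [-1.1, -0.8, 5.5]
grip_force: 60.0
position: [532.1, -295.7, 85.1]
force: [0.2, 0.3, 0.1]
width: 0.854
grip_force: 0.0
position: [494.6, -285.8, 89.1]
force: [0.5, -0.2, 0.1]
width: 1.001
grip_force: 0.0
side washer_l
side tw_tips (0.93, array([ 497. , -293.4,   36.4])) (0.7, array([298.5, 233.3,  -1.9])) (0.16, array([ 499.2, -290.6,    2.2]))
side tw_wings (0.96, array([302.1, 240.4,  72. ])) (0.75, array([ 498.6, -287.3,  105.2]))
side tw_block_a (0.96, array([ 455.6, -274.3,  105. ])) (0.83, array([310.5, 268. ,  70.1])) (0.82, array([ 525.1, -298.2,  106.4])) (0.81, array([286.6, 197.1,  66.6]))
wrist washer_l (0.94, array([447.2,  -6.9,   3.6])) (0.87, array([ 532.3, -105.5,    6.7])) (0.76, array([ 497.2, -285. ,   40.6]))
wrist tw_tips (0.46, array([ 499.6, -285. ,   36.2]))
wrist tw_wings (0.9, array([ 491.7, -284.2,  110.1]))
wrist tw_block_a (0.79, array([ 534.9, -299.2,  111.7])) (0.57, array([ 461.2, -277.4,  104.5]))
t 29.1 pos [ 496.9 -286.    89.3] yaw 164.73 tilt [ 1.e-04  2.e-04 -1.e+00] DELTA mm [554.7 144.9  89.3] len 580.2 turn None
```

```bash
python3 -m crank '[0,0,-0.0015,0,0,0,0,0,0,0,0,0,0,0,0,0,0,0,0,0,0,0,0,0,0,0,0,0,0,0]' 0.2| grep -E 'pos|force|width'
python3 -m crank '[0,0,0,0,0,0,0,0,-0.01,0,0,0,0,0,-0.02,0,0,0,0,0,-0.03,0,0,0,0,0,-0.02,0,0,0]' | grep -E 'pos|force|width'
python3 -m crank '[0,0,0,0,0,0]' | grep -E 'pos|force|width'
python3 - <<'E'
from h import *
m=bot.camera_model('wrist');im=bot.get_image('wrist');cv2.imwrite('pics/w16.png',im[:,:,::-1])
rings('wrist',im,m)
for q in('washer_l','spacer_l'): print('w',q,*pin('wrist',q,m))
rings('top')
go(425.7,-89.8,165)
E
```

```text
position: [496.4, -286.0, 90.6]
force: [-0.4, 0.3, -2.2]
width: 0.288
grip_force: 62.0
position: [497.4, -286.0, 173.2]
force: [-0.1, 1.0, -2.1]
width: 0.285
grip_force: 62.0
position: [498.7, -286.7, 174.4]
force: [0.6, 0.6, -0.8]
width: 0.285
grip_force: 62.0
wrist spacer_l None
wrist washer_l None
wrist spacer_s (np.float64(2.9), array([426.8, -87.1]), np.float64(36.0))
wrist washer_s (np.float64(44.5), array([559.3, -71.6]), np.float64(33.5))
wrist bushing_s (np.float64(5.3), array([518. , 102.2]), np.float64(37.7))
w washer_l (0.75, array([448.7,  -7.7,   4.5])) (0.57, array([557.9, -74.9,   6.5]))
w spacer_l (0.84, array([427.9, -91.6,  11. ]))
top spacer_l None
top washer_l None
top spacer_s (np.float64(2.2), array([425. , -88.9]), np.float64(32.3))
top washer_s (np.float64(42.3), array([557.2, -72.8]), np.float64(31.5))
top bushing_s (np.float64(2.7), array([516. ,  99.5]), np.float64(32.8))
t 30.4 pos [ 495.8 -285.9  169.8] yaw 164.7 tilt [-1.9e-03  8.0e-04 -1.0e+00] DELTA mm [119.3 170.7   5.1] len 208.3 turn None
```

```bash
sed -i "s/'washer_s':(531,-106)/'washer_s':(557.5,-73)/" h.py
python3 -m crank '[0.0239,0.0341,0,0,0,0,0.0239,0.0341,0,0,0,0,0.0239,0.0341,0,0,0,0,0.0239,0.0341,0,0,0,0,0.0239,0.0341,0,0,0,0]' >/dev/null
python3 -m crank '[0,0,0.025,0,0,0,0,0,0.02,0,0,0,0,0,0.015,0,0,0,0,0,0,0,0,0]' | grep -E 'pos|force|width'
python3 - <<'E'
from h import *
for c in('side','wrist','top'):
  m=bot.camera_model(c);im=bot.get_image(c);cv2.imwrite(f'pics/{c}17.png',im[:,:,::-1])
  for q in('washer_l','tw_tips','spacer_l'): print(c,q,*pin(c,q,m))
go(425.7,-89.8,62)
a=cv2.imread('pics/wrist17.png');
m=bot.camera_model('wrist');u,v=proj('wrist',(497,-286,30)).astype(int);print(u,v)
b=cv2.imread('pics/top17.png')[160:230,395:465];c=cv2.imread('pics/side17.png')[250:350,410:510]
ww=a[max(0,v-50):max(0,v-50)+100,max(0,u-50):max(0,u-50)+100]
cv2.imwrite('pics/j17.png',np.hstack([cv2.resize(i,(260,260),interpolation=2) for i in(b,c,ww)]))
E
```

```text
position: [424.2, -89.5, 108.6]
force: [-0.5, 0.6, -0.7]
width: 0.283
grip_force: 62.0
side washer_l (0.62, array([ 498.3, -289.1,   38.2])) (0.62, array([563.6, -70.8,   4. ])) (0.51, array([446.3,  -7.6,   2. ]))
side tw_tips (0.92, array([422.1, -90.3,  53. ])) (0.79, array([296.4, 237. ,  -6.8]))
side spacer_l (0.57, array([430.7, -91.1,   7.3])) (0.43, array([ 495.2, -288.3,   30.6]))
wrist washer_l (0.79, array([ 494.9, -288.6,   39.7])) (0.79, array([448.3,  -7.1,   5.7]))
wrist tw_tips (0.88, array([292.3, 240.1,   1.2])) (0.31, array([418.8, -86. , 126.6]))
wrist spacer_l (0.57, array([ 497.7, -284.5,   30.2]))
top washer_l (0.71, array([ 499.6, -287.4,   38.4])) (0.6, array([443.8,  -3.4,  10.9])) (0.49, array([554.7, -72.4,   1.6]))
top tw_tips (0.62, array([298.3, 234. ,  -0.9]))
top spacer_l (0.73, array([649.8, -11.3,  -2.8]))
t 31.9 pos [426.4 -90.2 111.1] yaw 164.7 tilt [ 3.e-04 -3.e-04 -1.e+00] DELTA mm [ 0.8  0.2 49.1] len 49.1 turn None
157 308
```

View pics/j17.png

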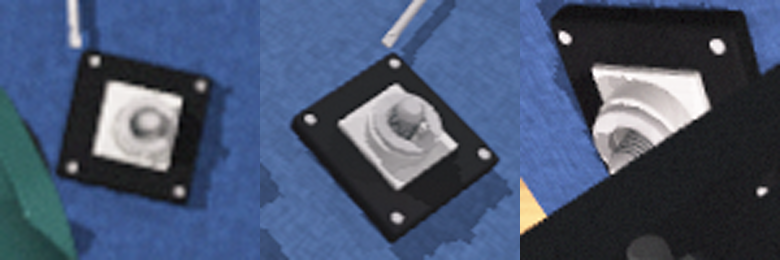

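```bash
python3 -m crank '[0.0008,0,0.02,0,0,0,0,0,0.018,0,0,0,0,0,0.009,0,0,0,0,0,0,0,0,0]' | grep -E 'pos|force:'
python3 -m crank '[0,0,0.003,0,0,0,0,0,0,0,0,0]' | grep -E 'pos|force:'
python3 -m crank '[0,0,0.0015,0,0,0,0,0,0,0,0,0]' | grep -E 'pos|force:'
```

```text
position: [424.9, -89.6, 63.0]
force: [0.4, -0.8, -1.9]
grip_force: 62.0
position: [425.9, -89.9, 61.2]
force: [-0.8, -0.3, -2.1]
grip_force: 62.0
position: [426.1, -90.0, 59.9]
force: [-0.7, 0.3, 0.9]
grip_force: 62.6
```

```bash
python3 -m crank '[0,0,0.0007,0,0,0,0,0,0,0,0,0]' | grep -E 'pos|force:'
python3 - <<'E'
from h import *
for c in('side',):
  m=bot.camera_model(c);im=bot.get_image(c);cv2.imwrite(f'pics/{c}18.png',im[:,:,::-1])
  for q in('spacer_s','tw_tips','tw_wings','tw_block_a'): print(c,q,*pin(c,q,m))
  rings(c,im,m)
E
```

```text
position: [426.4, -90.1, 59.6]
force: [-1.0, 0.0, 9.0]
grip_force: 64.4
side spacer_s (0.68, array([ 493.8, -288.6,   31.1])) (0.67, array([429.8, -91.3,   6.9]))
side tw_tips (0.93, array([426.6, -94.2,   3.5])) (0.65, array([295.6, 235. ,  -5.7]))
side tw_wings (0.82, array([301.3, 235.7,  72.7])) (0.76, array([427.6, -89.6,  69.6]))
side tw_block_a (0.97, array([309. , 267.6,  70.8])) (0.72, array([386.3, -80. ,  69.9])) (0.57, array([287.9, 198.6,  68.1])) (0.27, array([562.3, -71.2,   2.3]))
side spacer_l None
side washer_l None
side spacer_s None
side washer_s (np.float64(2.8), array([560.3, -73.3]), np.float64(33.2))
side bushing_s (np.float64(3.7), array([519.4,  99.8]), np.float64(36.5))
```

```bash
python3 -m crank '[0,0,-0.001,0,0,0,0,0,0,0,0,0]' | grep -E 'pos|force:'
python3 -m crank '[0,0,0,0,0,0,0,0,0,0,0,0,0,0,0,0,0,0,0,0,0,0,0,0]' 1| grep -E 'pos|force|width'
python3 -m crank '[-0.019,0,0.003,0,0,0,-0.018,0,0.003,0,0,0,0,0,0,0,0,0]' 1| grep -E 'pos|force:'
python3 -c "
from h import *
go(426.2+35.7,-90-9.8,52.4)"
```

```text
position: [425.8, -90.0, 59.9]
force: [0.9, 0.9, 1.0]
grip_force: 62.5
position: [425.6, -89.9, 59.6]
force: [0.1, -0.1, -0.1]
width: 0.94
grip_force: 0.0
position: [463.4, -100.1, 53.7]
force: [-0.0, 1.0, 0.4]
grip_force: 0.0
t 34.05 pos [ 463.4 -100.1   53.7] yaw 164.66 tilt [ 2.1e-03  4.0e-04 -1.0e+00] DELTA mm [ 1.5 -0.1  1.3] len 2.0 turn None
```

```bash
python3 -m crank '[0,0,0.001,0,0,0,0,0,0,0,0,0,0,0,0,0,0,0,0,0,0,0,0,0,0,0,0,0,0,0]' 0| grep -E 'pos|force|width'
python3 -m crank '[0,0,-0.01,0,0,0,0,0,-0.02,0,0,0,0,0,-0.03,0,0,0,0,0,-0.03,0,0,0,0,0,0,0,0,0]' | grep -E 'pos|force:'
python3 - <<'E'
from h import *
m=bot.camera_model('side');im=bot.get_image('side');cv2.imwrite('pics/s19.png',im[:,:,::-1])
for q in('spacer_s','tw_tips'): print('s',q,*pin('side',q,m))
go(652+35.7,-11-9.8,145)
E
```

```text
position: [461.0, -99.7, 52.8]
force: [-1.2, 0.0, -0.9]
width: 0.172
grip_force: 58.3
position: [463.7, -99.8, 146.3]
force: [0.6, 0.4, -1.6]
grip_force: 58.7
s spacer_s (0.67, array([ 494.4, -289.8,   32.9])) (0.59, array([434.5, -96. , 104.8]))
s tw_tips (0.88, array([293.7, 235.3,  -0.5])) (0.65, array([427.7, -93.8,  99.4])) (0.57, array([ 456.5, -102.4,  171.8]))
t 35.2 pos [460.6 -99.9 142.3] yaw 164.69 tilt [-9.e-04 -4.e-04 -1.e+00] DELTA mm [-198.2  136.3   -2.9] len 240.5 turn None
```

```bash
python3 - <<'E'
from h import *
m=bot.camera_model('top');im=cv2.imread('pics/top0.png');g=im.max(2)
for n,(a,b) in {'L':((431,194),34),'S':((322,132),27)}.items():
    k=np.zeros_like(g);cv2.circle(k,a,b,255,-1)
    k=((g<60)&(k>0)).astype(np.uint8)
    c=max(cv2.findContours(cv2.morphologyEx(k,cv2.MORPH_OPEN,np.ones((2,2))),0,1)[0],key=cv2.contourArea)
    w=np.array([at('top',*q[0],14,m)[:2] for q in c],np.float32);print(n,cv2.minAreaRect(w))
E
python3 -m crank '[-0.0396,0.0274,0,0,0,0,-0.0396,0.0274,0,0,0,0,-0.0396,0.0274,0,0,0,0,-0.0396,0.0274,0,0,0,0,-0.0396,0.0274,0,0,0,0]' >/dev/null
python3 -m crank '[0,0,0,0,0,0,0,0,0,0,0,0,0,0,0,0,0,0]' | grep -E 'pos|force:'
python3 - <<'E'
from h import *
for c in('side','wrist'):
  m=bot.camera_model(c);im=bot.get_image(c);cv2.imwrite(f'pics/{c}20.png',im[:,:,::-1])
  for q in('spacer_s','stud_s','tw_tips'): print(c,q,*pin(c,q,m))
go(652.2+35.7,-11-9.8,112)
E
```

```text
L ((493.5831604003906, -288.48870849609375), (91.66474914550781, 91.00531768798828), 77.7437973022461)
S ((636.9609375, -29.574214935302734), (43.1302490234375, 81.85747528076172), 60.93819808959961)
position: [686.6, -20.1, 140.8]
force: [-1.1, -0.6, -2.2]
grip_force: 59.2
side spacer_s (0.75, array([ 493.8, -288.2,   32.9])) (0.49, array([656. , -14.7,  95.4]))
side stud_s (0.8, array([655.7, -12.9,  20.7])) (0.67, array([ 499.7, -290.6,   23. ])) (0.43, array([6.104e+02, 1.000e-01, 1.596e+02]))
side tw_tips (0.86, array([650.7,  -9.9,  94.4])) (0.76, array([297.6, 235.4,  -4.3]))
wrist spacer_s (0.87, array([651.3, -11.8,  99.7])) (0.51, array([ 497.5, -284.2,   30.1]))
wrist stud_s (0.92, array([ 500.3, -283.1,   22.7])) (0.63, array([655.2, -10.4,  23.6]))
wrist tw_tips
t 36.4 pos [688.2 -20.2 143. ] yaw 164.69 tilt [ 3.e-04 -4.e-04 -1.e+00] DELTA mm [ 0.2 -0.7 31. ] len 31.0 turn None
```

```bash
python3 -m crank '[-0.0004,-0.0008,0.015,0,0,0,0,0,0.012,0,0,0,0,0,0,0,0,0]' | grep -E 'pos|force:'
python3 -m crank '[0,0,0.005,0,0,0,0,0,0,0,0,0]'| grep -E 'pos|force:'
python3 -m crank '[0,0,0.004,0,0,0,0,0,0,0,0,0]'| grep -E 'pos|force:'
python3 -m crank '[0,0,0.004,0,0,0,0,0,0,0,0,0]'| grep -E 'pos|force:'
```

```text
position: [686.6, -21.1, 112.3]
force: [0.1, 0.7, -2.6]
grip_force: 59.2
position: [688.2, -20.4, 109.8]
force: [-0.4, 0.8, -1.8]
grip_force: 59.2
position: [688.4, -20.6, 106.3]
force: [-0.5, -0.6, -0.9]
grip_force: 59.2
position: [688.3, -20.7, 102.2]
force: [-0.0, -0.5, -1.8]
grip_force: 59.2
```

```bash
python3 -m crank '[0,0,0.006,0,0,0,0,0,0,0,0,0]'| grep -E 'pos|force:'
python3 -m crank '[0,0,0.006,0,0,0,0,0,0,0,0,0]'| grep -E 'pos|force:'
python3 -m crank '[0,0,0.006,0,0,0,0,0,0.005,0,0,0,0,0,0,0,0,0]'| grep -E 'pos|force:'
python3 -m crank '[0,0,0.002,0,0,0,0,0,0,0,0,0]'| grep -E 'pos|force:'
```

```text
position: [688.0, -20.7, 95.7]
force: [-0.1, -0.8, -2.6]
grip_force: 59.2
position: [688.0, -20.7, 89.6]
force: [-0.3, -0.2, -1.8]
grip_force: 59.2
position: [687.9, -20.7, 78.5]
force: [-0.2, -0.3, -1.6]
grip_force: 59.2
position: [688.5, -20.6, 77.5]
force: [-0.2, 0.2, -1.3]
grip_force: 59.2
```

```bash
python3 -m crank '[0,0,0.001,0,0,0,0,0,0,0,0,0]'| grep -E 'pos|force:'
python3 -m crank '[0,0,0.001,0,0,0,0,0,0,0,0,0]'| grep -E 'pos|force:'
```

```text
position: [688.6, -20.6, 76.7]
force: [0.7, -0.3, -1.8]
grip_force: 59.2
position: [688.5, -20.6, 75.6]
force: [-0.8, 1.0, -2.1]
grip_force: 59.2
```

```bash
python3 -m crank '[0,0,0.001,0,0,0,0,0,0,0,0,0]'| grep -E 'pos|force:'
python3 -m crank '[0,0,0.001,0,0,0,0,0,0,0,0,0]'| grep -E 'pos|force:'
```

```text
position: [688.4, -20.6, 74.5]
force: [0.2, 0.5, -1.6]
grip_force: 59.2
position: [688.5, -20.6, 73.5]
force: [-0.2, -0.1, -1.9]
grip_force: 59.2
```

```bash
python3 -m crank '[0,0,0.001,0,0,0,0,0,0,0,0,0]'| grep -E 'pos|force:'
python3 -m crank '[0,0,0.0005,0,0,0,0,0,0,0,0,0]'| grep -E 'pos|force:'
```

```text
position: [688.8, -20.5, 72.9]
force: [-0.2, 0.5, -0.2]
grip_force: 59.5
position: [688.9, -20.6, 72.7]
force: [-0.2, -0.4, 2.2]
grip_force: 59.8
```

```bash
python3 -m crank '[0,0,0.0005,0,0,0,0,0,0,0,0,0]'| grep -E 'pos|force:'
python3 -m crank '[0,0,0,0,0,0,0,0,0,0,0,0,0,0,0,0,0,0,0,0,0,0,0,0]' 1| grep -E 'pos|force|width'
python3 -m crank '[0.019,0,-0.002,0,0,0,0.018,0,-0.001,0,0,0,0,0,0,0,0,0]' | grep -E 'pos|force:|width'
python3 -m crank '[0,0,0,0,0,0,0,0,0,0,0,0,0,0,0,0,0,0,0,0,0,0,0,0,0,0,0,0,0,0]' 0.2| grep -E 'pos|force|width'
python3 -m crank '[0,0,0,0,0,0]'| grep -E 'pos|force|width'
```

```text
position: [689.1, -20.6, 72.4]
force: [1.1, -0.1, 5.3]
grip_force: 60.1
position: [688.3, -20.6, 71.3]
force: [-0.1, 0.4, 0.8]
width: 0.85
grip_force: 0.0
position: [650.9, -9.8, 74.6]
force: [0.5, -0.7, 0.2]
width: 0.997
grip_force: 0.0
position: [653.6, -10.7, 75.5]
force: [-0.6, 0.3, 4.6]
width: 0.29
grip_force: 60.1
position: [653.7, -10.7, 75.5]
force: [0.1, 0.7, 5.6]
width: 0.288
grip_force: 60.3
```

```bash
python3 -m crank '[0,0,-0.01,0,0,0,0,0,-0.02,0,0,0,0,0,-0.03,0,0,0,0,0,-0.03,0,0,0,0,0,0,0,0,0]' | grep -E 'pos|force|width'
python3 - <<'E'
from h import *
for c in('side','wrist'):
  m=bot.camera_model(c);im=bot.get_image(c);cv2.imwrite(f'pics/{c}21.png',im[:,:,::-1])
  for q in('spacer_s','washer_s'): print(c,q,*pin(c,q,m))
  rings(c,im,m)
rings('top')
go(557.5,-72.8,165)
E
```

```text
position: [655.3, -10.2, 169.3]
force: [0.6, 0.5, -0.8]
width: 0.294
grip_force: 59.3
side spacer_s (0.69, array([ 490.7, -287.7,   33.5])) (0.44, array([658.8, -18.1,  27.9]))
side washer_s (0.62, array([444.8,  -9.4,   5.1])) (0.45, array([562.3, -69.3,   2.4]))
side spacer_l None
side washer_l None
side spacer_s None
side washer_s (np.float64(2.8), array([560.3, -73.3]), np.float64(33.2))
side bushing_s (np.float64(3.3), array([519.2,  99.4]), np.float64(36.0))
wrist spacer_s (0.74, array([ 497. , -285.3,   30.1]))
wrist washer_s (0.79, array([ 496.4, -287.5,   41.2])) (0.62, array([557.9, -73. ,   5.2]))
wrist spacer_l None
wrist washer_l None
wrist spacer_s None
wrist washer_s (np.float64(0.7), array([557.9, -73.6]), np.float64(32.4))
wrist bushing_s (np.float64(3.5), array([516.4, 100.4]), np.float64(33.7))
top spacer_l None
top washer_l None
top spacer_s None
top washer_s (np.float64(0.5), array([557.1, -72.7]), np.float64(31.6))
top bushing_s (np.float64(2.5), array([516. ,  99.3]), np.float64(33.0))
t 41.75 pos [652.1 -10.9 163.2] yaw 164.72 tilt [-2.5e-03  1.0e-04 -1.0e+00] DELTA mm [ 74.9 -84.6  -1.6] len 113.0 turn None
```

```bash
python3 -m crank '[0.025,-0.0281,0,0,0,0,0.025,-0.0281,0,0,0,0,0.025,-0.0281,0.01,0,0,0,0,0,0.03,0,0,0,0,0,0.02,0,0,0]' >/dev/null
python3 -m crank '[0,0,0,0,0,0,0,0,0,0,0,0]'| grep -E 'pos|force|width'
python3 - <<'E'
from h import *
for c in('side','wrist','top'):
  m=bot.camera_model(c);im=bot.get_image(c);cv2.imwrite(f'pics/{c}22.png',im[:,:,::-1])
  for q in('spacer_s','washer_s','tw_tips'): print(c,q,*pin(c,q,m))
go(557.7,-73,62)
E
```

```text
position: [558.3, -71.8, 104.6]
force: [0.6, -0.2, -1.6]
width: 0.29
grip_force: 59.4
side spacer_s (0.71, array([ 494.4, -289.1,   32.4]))
side washer_s (0.54, array([ 498.8, -292.7,   38.9])) (0.5, array([448.2,  -7.3,   5.3])) (0.44, array([560.4, -72.1,   3.1]))
side tw_tips (0.86, array([295.1, 233.7,  -3.2])) (0.84, array([559.9, -72.8,  52.6]))
wrist spacer_s (0.93, array([656.5, -13.4,  28.8])) (0.76, array([ 497.1, -285.9,   29.5]))
wrist washer_s (0.98, array([ 497.1, -286.6,   40.6])) (0.58, array([445.7,  -7. ,   4.9]))
wrist tw_tips (0.2, array([ 501.4, -292.1,    2.3]))
top spacer_s (0.67, array([655.7, -11.1,  28.3]))
top washer_s (0.6, array([444.5,  -3.8,   4.8])) (0.53, array([554.7, -72.8,   1.5])) (0.39, array([ 501.5, -289.7,   35.9]))
top tw_tips (0.58, array([ 2.942e+02,  2.374e+02, -1.000e-01])) (0.25, array([552.5, -73.8, 120.8]))
t 43.05 pos [558.3 -72.4 104.8] yaw 164.72 tilt [ 1.e-04 -2.e-04 -1.e+00] DELTA mm [ 0.4 -0.7 42.8] len 42.8 turn None
```

```bash
python3 -m crank '[0.0004,-0.0005,0.02,0,0,0,0,0,0.018,0,0,0,0,0,0.006,0,0,0,0,0,0,0,0,0]' | grep -E 'pos|force:'
python3 -m crank '[0,0,0.002,0,0,0,0,0,0,0,0,0]' | grep -E 'pos|force:'
python3 -m crank '[0,0,0.001,0,0,0,0,0,0,0,0,0]' | grep -E 'pos|force:'
python3 -m crank '[0,0,0.001,0,0,0,0,0,0,0,0,0]' | grep -E 'pos|force:'
```

```text
position: [557.2, -72.6, 59.9]
force: [0.6, 0.8, -1.2]
grip_force: 59.4
position: [558.3, -72.7, 59.3]
force: [0.4, 0.1, -1.2]
grip_force: 59.4
position: [558.0, -72.8, 58.0]
force: [-0.4, -0.3, -1.9]
grip_force: 59.4
position: [557.8, -72.8, 56.7]
force: [-0.0, -0.3, -0.8]
grip_force: 59.4
```

```bash
python3 -m crank '[0,0,0.0005,0,0,0,0,0,0,0,0,0]' | grep -E 'pos|force:'
python3 -m crank '[0,0,0,0,0,0,0,0,0,0,0,0,0,0,0,0,0,0,0,0,0,0,0,0]' 1| grep -E 'pos|force|width'
python3 -m crank '[-0.019,0,0.002,0,0,0,-0.018,0,0.0015,0,0,0,0,0,0,0,0,0]' 1| grep -E 'pos|force:'
python3 -m crank '[0,0,0,0,0,0,0,0,0,0,0,0,0,0,0,0,0,0,0,0,0,0,0,0,0,0,0,0,0,0]' 0| grep -E 'pos|force|width'
python3 -m crank '[0,0,-0.01,0,0,0,0,0,-0.02,0,0,0,0,0,-0.03,0,0,0,0,0,-0.03,0,0,0,0,0,0,0,0,0]' | grep -E 'pos|force:'
python3 - <<'E'
from h import *
for c in('side','wrist'):
  m=bot.camera_model(c);im=bot.get_image(c);cv2.imwrite(f'pics/{c}23.png',im[:,:,::-1])
  for q in('washer_s','tw_tips'): print(c,q,*pin(c,q,m))
go(688.2,-20.7,142)
E
```

```text
position: [557.9, -72.8, 56.3]
force: [-0.3, 0.3, -0.3]
grip_force: 59.6
position: [557.9, -72.7, 56.3]
force: [-0.2, -1.0, 0.4]
width: 0.942
grip_force: 0.0
position: [595.5, -83.3, 52.8]
force: [-0.2, 0.5, 0.1]
grip_force: 0.0
position: [593.2, -82.5, 52.8]
force: [-1.3, -0.8, -1.1]
width: 0.18
grip_force: 58.4
position: [596.2, -82.2, 147.4]
force: [1.1, 0.9, -1.5]
grip_force: 58.5
side washer_s (0.88, array([ 497.4, -292.7,   38.7])) (0.69, array([445.4, -10.3,   4.2])) (0.43, array([566. , -69.3, 100.1]))
side tw_tips (0.71, array([297.3, 235.3,  -3.6])) (0.7, array([560.2, -75.1, 101.7])) (0.49, array([491.3, 289.1,   4.1]))
wrist washer_s (0.97, array([ 494. , -288.8,   43.4])) (0.68, array([558.5, -74.9,  97.2])) (0.6, array([446.8,  -6.9,   3.3]))
wrist tw_tips
t 46.25 pos [592.5 -82.5 141.4] yaw 164.72 tilt [-2.4e-03  4.0e-04 -1.0e+00] DELTA mm [-76.   84.9  -0.8] len 113.9 turn None
```

```bash
python3 -m crank '[-0.0251,0.0282,0,0,0,0,-0.0251,0.0282,0,0,0,0,-0.0251,0.0282,0,0,0,0,0,0,0,0,0,0,0,0,0,0,0,0]' | grep -E 'pos|force:'
python3 -m crank '[0,0,0.015,0,0,0,0,0,0.01,0,0,0,0,0,0,0,0,0,0,0,0,0,0,0]' | grep -E 'pos|force:'
python3 - <<'E'
from h import *
for c in('side','wrist'):
  m=bot.camera_model(c);im=bot.get_image(c)
  for q in('washer_s','stud_s','tw_tips'): print(c,q,*pin(c,q,m))
go(688.3,-20.6,112)
E
```

```text
position: [687.9, -19.5, 141.0]
force: [-0.3, 0.4, -1.0]
grip_force: 58.9
position: [687.8, -21.5, 117.0]
force: [0.8, 0.2, -1.1]
grip_force: 59.0
side washer_s (0.73, array([445. ,  -9.5,   5. ])) (0.63, array([ 496.2, -291.6,   37.4])) (0.55, array([656.4, -11.4,  68.8]))
side stud_s (0.69, array([ 501.8, -291.6,   23.6])) (0.59, array([654.2, -12.6,  22.6]))
side tw_tips (0.84, array([296.3, 231.9,  -4. ])) (0.71, array([652.7, -11.7,  67. ]))
wrist washer_s (0.96, array([ 492.1, -286.7,   42. ])) (0.95, array([651.1, -12.1,  71. ]))
wrist stud_s (0.82, array([652.4,  -9. ,  22.6])) (0.71, array([ 498.1, -285. ,   21.1]))
wrist tw_tips
t 47.55 pos [688.5 -20.7 118. ] yaw 164.71 tilt [ 5.e-04 -1.e-04 -1.e+00] DELTA mm [0.3 0.  6. ] len 6.0 turn None
```

```bash
python3 -m crank '[0,0,0.006,0,0,0,0,0,0,0,0,0]'| grep -E 'pos|force:'
python3 -m crank '[0,0,0.006,0,0,0,0,0,0,0,0,0]'| grep -E 'pos|force:'
python3 -m crank '[0,0,0.006,0,0,0,0,0,0,0,0,0]'| grep -E 'pos|force:'
python3 -m crank '[0,0,0.006,0,0,0,0,0,0,0,0,0]'| grep -E 'pos|force:'
```

```text
position: [687.8, -20.9, 110.6]
force: [-0.6, -0.7, -2.5]
grip_force: 59.0
position: [687.8, -20.8, 104.5]
force: [-0.6, 0.6, -1.4]
grip_force: 59.0
position: [687.8, -20.8, 98.6]
force: [-0.1, -0.4, -1.6]
grip_force: 59.0
position: [687.9, -20.9, 92.7]
force: [-0.1, 0.2, -1.4]
grip_force: 59.0
```

```bash
python3 -m crank '[0,0,0.004,0,0,0,0,0,0,0,0,0]'| grep -E 'pos|force:'
python3 -m crank '[0,0,0.001,0,0,0,0,0,0,0,0,0]'| grep -E 'pos|force:'
python3 -m crank '[0,0,0.001,0,0,0,0,0,0,0,0,0]'| grep -E 'pos|force:'
```

```text
position: [688.1, -20.8, 89.1]
force: [1.0, 0.1, -1.9]
grip_force: 59.0
position: [688.4, -20.8, 88.6]
force: [0.3, -0.2, -2.0]
grip_force: 59.0
position: [688.4, -20.8, 87.6]
force: [-0.2, -0.7, -2.1]
grip_force: 59.0
```

```bash
python3 -m crank '[0,0,0.001,0,0,0,0,0,0,0,0,0]'| grep -E 'pos|force:'
python3 -m crank '[0,0,0.0007,0,0,0,0,0,0,0,0,0]'| grep -E 'pos|force:'
```

```text
position: [688.5, -20.7, 86.7]
force: [-0.7, -0.6, -1.7]
grip_force: 59.2
position: [688.8, -20.8, 86.5]
force: [-0.2, -0.0, 1.7]
grip_force: 59.4
```

```bash
python3 -m crank '[0,0,0.0005,0,0,0,0,0,0,0,0,0]'| grep -E 'pos|force:'
python3 -m crank '[0,0,0,0,0,0,0,0,0,0,0,0,0,0,0,0,0,0,0,0,0,0,0,0]' 1| grep -E 'pos|force|width'
python3 -m crank '[0.019,0,-0.002,0,0,0,0.018,0,0,0,0,0,0,0,0,0,0,0]' | grep -E 'pos|force:|width'
python3 -m crank '[0,0,0,0,0,0,0,0,0,0,0,0,0,0,0,0,0,0,0,0,0,0,0,0,0,0,0,0,0,0]' 0.2| grep -E 'pos|force|width'
python3 -m crank '[0,0,-0.01,0,0,0,0,0,-0.02,0,0,0,0,0,-0.03,0,0,0,0,0,-0.02,0,0,0,0,0,0,0,0,0]' | grep -E 'pos|force|width'
python3 - <<'E'
from h import *
for c in('wrist','top'):
  m=bot.camera_model(c);im=bot.get_image(c);cv2.imwrite(f'pics/{c}25.png',im[:,:,::-1])
  for q in('spacer_s','washer_s'): print(c,q,*pin(c,q,m))
  rings(c,im,m,['bushing_s'])
go(516.5,99.3,165)
E
```

```text
position: [689.0, -20.7, 86.2]
force: [-0.8, -0.3, 4.4]
grip_force: 59.8
position: [688.2, -20.7, 85.1]
force: [0.4, -0.2, -0.8]
width: 0.848
grip_force: 0.0
position: [650.7, -10.0, 87.3]
force: [-0.5, -0.3, 0.1]
width: 1.002
grip_force: 0.0
position: [652.6, -11.1, 87.0]
force: [0.5, -0.5, -1.9]
width: 0.286
grip_force: 62.2
position: [654.8, -10.4, 171.4]
force: [-0.2, 0.5, -1.3]
width: 0.282
grip_force: 62.2
wrist spacer_s (0.74, array([ 496.9, -285.5,   30. ])) (0.5, array([645.6,  -9.5, 193.6]))
wrist washer_s (0.66, array([ 495.1, -285.5,   41.1]))
wrist bushing_s (np.float64(3.3), array([516.5, 100.3]), np.float64(33.6))
top spacer_s (0.34, array([607.2,   0.9, 180.1]))
top washer_s (0.68, array([442.8,  -2.8,   7.9])) (0.52, array([651.9, -10.6,  34.8])) (0.25, array([515.8,  98.3,   5.4]))
top bushing_s (np.float64(2.6), array([516. ,  99.4]), np.float64(32.9))
t 51.55 pos [651.9 -11.2 165.9] yaw 164.72 tilt [-0.0025 -0.     -1.    ] DELTA mm [159.7  70.9   1.3] len 174.7 turn None
```

```bash
python3 -m crank '[0.0399,0.0177,0,0,0,0,0.0399,0.0177,0,0,0,0,0.0399,0.0177,0.01,0,0,0,0.0399,0.0177,0.02,0,0,0,0,0,0.025,0,0,0]' >/dev/null
python3 -m crank '[0,0,0,0,0,0,0,0,0,0,0,0]'| grep -E 'pos|force|width'
python3 - <<'E'
from h import *
for c in('side','wrist','top'):
  m=bot.camera_model(c);im=bot.get_image(c);cv2.imwrite(f'pics/{c}26.png',im[:,:,::-1])
  for q in('bushing_s','washer_s','tw_tips'): print(c,q,*pin(c,q,m))
go(516.5,99.5,65)
E
```

```text
position: [517.8, 99.1, 112.3]
force: [-0.4, 0.6, -0.9]
width: 0.289
grip_force: 62.2
side bushing_s (0.47, array([518.2,  99.5,   6. ]))
side washer_s (0.79, array([444.3, -11.9,   3.9])) (0.73, array([521. ,  97.8,   5.1])) (0.69, array([ 497. , -289.7,   38. ])) (0.55, array([658.3, -12. ,  38.3])) (0.17, array([517.3,  97. ,  62.6]))
side tw_tips (0.97, array([517.3,  96.3,  56.3])) (0.87, array([295.2, 235.8,  -3.3]))
wrist bushing_s
wrist washer_s (0.86, array([445.1,  -9. ,   6.5])) (0.61, array([ 494.8, -287. ,   39. ])) (0.5, array([654.3, -11.3,  41.3]))
wrist tw_tips (0.68, array([490. , 286.5,   0.8])) (0.24, array([ 649.6, -241.5,    8.9]))
top bushing_s
top washer_s (0.51, array([ 496.7, -287.8,   36.3])) (0.39, array([649.9, -13.1,  35.8]))
top tw_tips (0.73, array([298.1, 238.3,  -1.3]))
t 52.85 pos [517.5  99.3 112.5] yaw 164.71 tilt [ 1.e-04 -1.e-04 -1.e+00] DELTA mm [ 1.  -0.1 47.5] len 47.5 turn None
```

```bash
python3 -m crank '[0.0007,0,0.02,0,0,0,0,0,0.018,0,0,0,0,0,0.011,0,0,0,0,0,0,0,0,0]' | grep -E 'pos|force:'
python3 -m crank '[0,0,0.002,0,0,0,0,0,0,0,0,0]' | grep -E 'pos|force:'
python3 -m crank '[0,0,0.001,0,0,0,0,0,0,0,0,0]' | grep -E 'pos|force:'
python3 -m crank '[0,0,0.001,0,0,0,0,0,0,0,0,0]' | grep -E 'pos|force:'
```

```text
position: [515.7, 99.4, 62.2]
force: [0.9, 0.5, -1.9]
grip_force: 62.2
position: [517.2, 99.8, 62.0]
force: [-0.7, -0.4, -2.5]
grip_force: 62.2
position: [517.0, 99.6, 60.8]
force: [-0.1, 0.2, -2.0]
grip_force: 62.2
position: [516.8, 99.5, 59.5]
force: [-1.0, 0.1, -1.3]
grip_force: 62.2
```

```bash
python3 -m crank '[0,0,0.0008,0,0,0,0,0,0,0,0,0]' | grep -E 'pos|force:'
python3 -m crank '[0,0,0.0008,0,0,0,0,0,0,0,0,0]' | grep -E 'pos|force:'
```

```text
position: [516.7, 99.5, 58.6]
force: [0.1, -0.3, -1.6]
grip_force: 62.2
position: [516.7, 99.6, 57.7]
force: [0.4, -0.5, -1.2]
grip_force: 62.2
```

```bash
python3 -m crank '[0,0,0.0008,0,0,0,0,0,0,0,0,0]' | grep -E 'pos|force:'
python3 -m crank '[0,0,0.0008,0,0,0,0,0,0,0,0,0]' | grep -E 'pos|force:'
```

```text
position: [516.7, 99.5, 56.9]
force: [0.4, 0.2, -0.8]
grip_force: 62.2
position: [516.7, 99.6, 56.1]
force: [0.0, 0.0, -1.2]
grip_force: 62.2
```

```bash
python3 -m crank '[0,0,0.0006,0,0,0,0,0,0,0,0,0]' | grep -E 'pos|force:'
python3 -m crank '[0,0,0.0006,0,0,0,0,0,0,0,0,0]' | grep -E 'pos|force:'
```

```text
position: [516.7, 99.5, 55.6]
force: [-0.5, -0.5, -1.9]
grip_force: 62.2
position: [516.9, 99.6, 55.2]
force: [-0.6, 0.6, 0.4]
grip_force: 62.6
```

Contact at 55.2. Release, regrip at the block, lift.

```bash
python3 -m crank '[0,0,-0.0004,0,0,0,0,0,0,0,0,0]' >/dev/null
python3 -m crank '[0,0,0,0,0,0,0,0,0,0,0,0,0,0,0,0,0,0,0,0,0,0,0,0]' 1| grep -E 'pos|force|width'
python3 -m crank '[-0.019,0,0.0015,0,0,0,-0.018,0,0.001,0,0,0,0,0,0,0,0,0]' 1| grep -E 'pos|force:'
python3 -m crank '[0,0,0,0,0,0,0,0,0,0,0,0,0,0,0,0,0,0,0,0,0,0,0,0,0,0,0,0,0,0]' 0| grep -E 'pos|force|width'
python3 -m crank '[0,0,-0.01,0,0,0,0,0,-0.02,0,0,0,0,0,-0.03,0,0,0,0,0,-0.03,0,0,0,0,0,0,0,0,0]' | grep -E 'pos|force:'
python3 - <<'E'
from h import *
for c in('side','wrist'):
  m=bot.camera_model(c);im=bot.get_image(c);cv2.imwrite(f'pics/{c}27.png',im[:,:,::-1])
  for q in('bushing_s','tw_tips'): print(c,q,*pin(c,q,m))
go(688.2,-20.7,142)
E
```

```text
position: [516.9, 99.7, 55.6]
force: [0.9, -0.6, 0.5]
width: 0.946
grip_force: 0.0
position: [554.6, 88.9, 53.0]
force: [0.4, 0.1, -0.5]
grip_force: 0.0
position: [552.2, 89.9, 53.1]
force: [-0.2, -0.0, -1.0]
width: 0.176
grip_force: 58.2
position: [554.9, 90.8, 147.3]
force: [0.6, -0.6, -2.3]
grip_force: 58.5
side bushing_s (0.43, array([519.6, 101.2,  99.5]))
side tw_tips (0.86, array([293.6, 233.6,  -6.1])) (0.57, array([520.1,  97.3, 100.6]))
wrist bushing_s (0.64, array([519. ,  97.4,  97.6]))
wrist tw_tips
t 57.25 pos [551.6  89.5 141.8] yaw 164.71 tilt [-2.4e-03 -3.0e-04 -1.0e+00] DELTA mm [-160.9  -70.3   -0.5] len 175.5 turn None
```

```bash
python3 -m crank '[-0.0401,-0.0176,0,0,0,0,-0.0401,-0.0176,0,0,0,0,-0.0401,-0.0176,0,0,0,0,-0.0401,-0.0176,0,0,0,0,0,0,0,0,0,0]' | grep -E 'pos|force:'
python3 -m crank '[0,0,0,0,0,0,0,0,0.015,0,0,0,0,0,0.01,0,0,0,0,0,0,0,0,0,0,0,0,0,0,0]' | grep -E 'pos|force:'
python3 - <<'E'
from h import *
for c in('side','wrist'):
  m=bot.camera_model(c);im=bot.get_image(c)
  for q in('bushing_s','stud_s','tw_tips'): print(c,q,*pin(c,q,m))
go(688.3,-20.6,112)
E
```

```text
position: [691.8, -27.4, 140.6]
force: [-0.9, -0.8, -1.6]
grip_force: 58.6
position: [688.0, -19.8, 117.4]
force: [0.6, -0.1, -0.6]
grip_force: 58.6
side bushing_s (0.62, array([654.6, -13.2,  22.6])) (0.45, array([654.2, -12.6,  69.6])) (0.24, array([662.7, 226.1,   7.1]))
side stud_s (0.71, array([656.9, -13.5,  19.9])) (0.69, array([ 501.7, -290.7,   27.7]))
side tw_tips (0.84, array([295.2, 237. ,  -4.5]))
wrist bushing_s (0.68, array([653.5, -14. ,  71.5])) (0.15, array([ 652. , -240.5,    8.1]))
wrist stud_s (0.8, array([654.8, -10.9,  25. ])) (0.6, array([ 501.5, -284.1,   23.4]))
wrist tw_tips
t 58.65 pos [688.7 -20.5 118.3] yaw 164.71 tilt [ 5.e-04 -2.e-04 -1.e+00] DELTA mm [ 0.4 -0.2  6.3] len 6.3 turn None
```

```bash
python3 -m crank '[0,0,0.006,0,0,0,0,0,0,0,0,0]'| grep -E 'pos|force:'
python3 -m crank '[0,0,0.006,0,0,0,0,0,0,0,0,0]'| grep -E 'pos|force:'
python3 -m crank '[0,0,0.006,0,0,0,0,0,0,0,0,0]'| grep -E 'pos|force:'
python3 -m crank '[0,0,0.004,0,0,0,0,0,0,0,0,0]'| grep -E 'pos|force:'
```

```text
position: [688.0, -20.6, 110.9]
force: [0.2, 0.0, -1.8]
grip_force: 58.6
position: [688.0, -20.5, 104.8]
force: [-0.3, -0.3, -1.5]
grip_force: 58.6
position: [688.0, -20.5, 98.9]
force: [-0.6, -0.2, -2.0]
grip_force: 58.6
position: [688.3, -20.4, 95.3]
force: [-0.2, 0.2, -2.0]
grip_force: 58.6
```

```bash
python3 -m crank '[0,0,0.001,0,0,0,0,0,0,0,0,0]'| grep -E 'pos|force:'
python3 -m crank '[0,0,0.001,0,0,0,0,0,0,0,0,0]'| grep -E 'pos|force:'
```

```text
position: [688.6, -20.4, 94.9]
force: [0.2, -0.3, -1.8]
grip_force: 58.6
position: [688.6, -20.4, 93.9]
force: [-0.5, 0.1, -1.5]
grip_force: 58.6
```

```bash
python3 -m crank '[0,0,0.001,0,0,0,0,0,0,0,0,0]'| grep -E 'pos|force:'
python3 -m crank '[0,0,0.0006,0,0,0,0,0,0,0,0,0]'| grep -E 'pos|force:'
```

```text
position: [688.8, -20.4, 93.2]
force: [-0.1, -0.6, -1.5]
grip_force: 58.9
position: [689.0, -20.4, 93.0]
force: [0.6, -1.0, 1.9]
grip_force: 59.2
```

Seated at the expected height; release, squeeze wings, lift.

```bash
python3 -m crank '[0,0,0.0005,0,0,0,0,0,0,0,0,0]'| grep -E 'pos|force:'
python3 -m crank '[0,0,0,0,0,0,0,0,0,0,0,0,0,0,0,0,0,0,0,0,0,0,0,0]' 1| grep -E 'pos|force|width'
python3 -m crank '[0.019,0,-0.002,0,0,0,0.018,0,-0.0005,0,0,0,0,0,0,0,0,0]' | grep -E 'pos|force:|width'
python3 -m crank '[0,0,0,0,0,0,0,0,0,0,0,0,0,0,0,0,0,0,0,0,0,0,0,0,0,0,0,0,0,0]' 0.2| grep -E 'pos|force|width'
python3 -m crank '[0,0,-0.01,0,0,0,0,0,-0.02,0,0,0,0,0,-0.03,0,0,0,0,0,-0.02,0,0,0,0,0,0,0,0,0]' | grep -E 'pos|force|width'
python3 - <<'E'
from h import *
for c in('wrist','top'):
  m=bot.camera_model(c);im=bot.get_image(c);cv2.imwrite(f'pics/{c}28.png',im[:,:,::-1])
  for q in('bushing_s','washer_s'): print(c,q,*pin(c,q,m))
go(491.3,288.2,170)
E
```

```text
position: [689.2, -20.4, 92.7]
force: [-0.5, -0.3, 5.4]
grip_force: 59.6
position: [688.3, -20.3, 91.4]
force: [-0.8, 0.3, 0.1]
width: 0.85
grip_force: 0.0
position: [651.0, -9.6, 94.3]
force: [0.3, -0.3, 0.2]
width: 1.001
grip_force: 0.0
position: [652.9, -10.8, 93.9]
force: [-0.5, -0.6, -1.9]
width: 0.285
grip_force: 62.3
position: [655.0, -10.0, 178.4]
force: [0.3, 0.9, -1.2]
width: 0.286
grip_force: 62.2
wrist bushing_s
wrist washer_s (0.86, array([ 496. , -286.6,   41.9])) (0.28, array([ 6.174e+02, -5.000e-01,  1.913e+02]))
top bushing_s (0.42, array([649.2, -14.5,  44.2]))
top washer_s (0.63, array([445.2,  -1.5,  10.5])) (0.57, array([652.5,  -8.9,  21.2]))
t 62.45 pos [652.1 -10.8 172.9] yaw 164.71 tilt [-0.0025 -0.     -1.    ] DELTA mm [233.9 246.    3.3] len 339.5 turn None
```

```bash
python3 -m crank '[0.0335,0.035,0,0,0,0,0.0335,0.035,0,0,0,0,0.0335,0.035,0,0,0,0,0.0335,0.035,0,0,0,0,0.0335,0.035,0,0,0,0]' >/dev/null
python3 -m crank '[0.0335,0.035,0,0,0,0,0.0335,0.035,0,0,0,0,0,0,0,0,0,0,0,0,0.025,0,0,0,0,0,0.025,0,0,0]' >/dev/null
python3 -m crank '[0,0,0,0,0,0,0,0,0,0,0,0]'| grep -E 'pos|force|width'
python3 - <<'E'
from h import *
for c in('side','wrist','top'):
  m=bot.camera_model(c);im=bot.get_image(c);cv2.imwrite(f'pics/{c}29.png',im[:,:,::-1])
  for q in('stand','tw_tips','tw_wings','bushing_s','washer_l'): print(c,q,*pin(c,q,m))
go(491.2,287.8,110,164.7)
a=cv2.imread('pics/wrist29.png')[100:300,220:420];b=cv2.imread('pics/side29.png')[90:170,200:280];t=cv2.imread('pics/top29.png')[105:155,297:347];t2=cv2.imread('pics/side29.png')[140:200,360:420]
cv2.imwrite('pics/j29.png',np.vstack([np.hstack([cv2.resize(i,(300,300),interpolation=2) for i in r]) for r in((a,b),(t,t2))]))
E
```

```text
position: [491.1, 287.5, 124.1]
force: [-0.9, -0.6, -2.1]
width: 0.281
grip_force: 62.2
side stand (0.56, array([492.5, 287. ,   3.1]))
side tw_tips (0.98, array([295.3, 235.7,  -3.5])) (0.95, array([492.7, 285.4,  71. ])) (0.57, array([655.1, -12.1,  21.6]))
side tw_wings (0.65, array([300.4, 237. ,  71.4])) (0.63, array([492.5, 289.5, 139.2]))
side bushing_s (0.71, array([656.3, -11.4,  43.6]))
side washer_l (0.67, array([443.5, -12.3,   5. ])) (0.56, array([658.8,  -9.2,  39.2])) (0.51, array([ 497.3, -292.2,   39.3]))
wrist stand
wrist tw_tips
wrist tw_wings (0.8, array([483.4, 290.5, 146.1]))
wrist bushing_s
wrist washer_l (0.58, array([445.2,  -7.5,   9.4]))
top stand
top tw_tips (0.6, array([294.9, 235.4,  -0.8]))
top tw_wings (0.82, array([294.9, 238.5,  71.3]))
top bushing_s (0.52, array([653.4, -14.2,  47.5]))
top washer_l (0.59, array([ 498. , -289.9,   37.6])) (0.52, array([444.9,  -5.1,   9.9]))
t 64.55 pos [491.3 287.6 124.3] yaw 164.72 tilt [-1.e-04 -0.e+00 -1.e+00] DELTA mm [ 0.1  0.2 14.3] len 14.3 turn 0.0
```

View pics/j29.png

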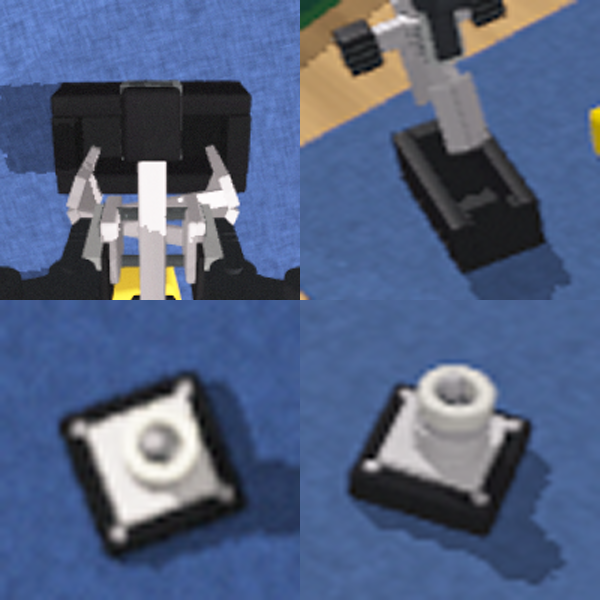

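```bash
python3 -m crank '[0,0,0.015,0,0,0,0,0,0.01,0,0,0,0,0,0,0,0,0]'| grep -E 'pos|force:'
python3 -m crank '[0,0,0.005,0,0,0,0,0,0.004,0,0,0,0,0,0,0,0,0]'| grep -E 'pos|force:'
python3 -m crank '[0,0,0.004,0,0,0,0,0,0,0,0,0]'| grep -E 'pos|force:'
python3 -m crank '[0,0,0.004,0,0,0,0,0,0,0,0,0]'| grep -E 'pos|force:'
```

```text
position: [490.0, 286.5, 97.0]
force: [-0.6, -0.5, -2.2]
grip_force: 62.2
position: [491.0, 287.4, 89.8]
force: [0.7, 0.3, -1.5]
grip_force: 62.2
position: [491.2, 287.4, 86.0]
force: [-0.4, 0.3, -1.8]
grip_force: 62.2
position: [491.1, 287.3, 81.9]
force: [-0.6, -0.7, -1.5]
grip_force: 62.2
```

```bash
python3 -m crank '[0,0,0.006,0,0,0,0,0,0.006,0,0,0,0,0,0,0,0,0]'| grep -E 'pos|force:'
python3 -m crank '[0,0,0.003,0,0,0,0,0,0,0,0,0]'| grep -E 'pos|force:'
python3 -m crank '[0,0,0.002,0,0,0,0,0,0,0,0,0]'| grep -E 'pos|force:'
python3 -m crank '[0,0,0.001,0,0,0,0,0,0,0,0,0]'| grep -E 'pos|force:'
```

```text
position: [490.7, 287.0, 69.2]
force: [0.2, 0.9, -1.9]
grip_force: 62.2
position: [491.1, 287.4, 67.0]
force: [-0.3, 0.8, -1.2]
grip_force: 62.2
position: [491.2, 287.5, 65.2]
force: [0.6, 0.0, -1.0]
grip_force: 62.2
position: [491.3, 287.5, 64.3]
force: [-0.6, -0.1, -1.2]
grip_force: 62.2
```

```bash
python3 -m crank '[0,0,0.001,0,0,0,0,0,0,0,0,0]'| grep -E 'pos|force:'
python3 -m crank '[0,0,0.001,0,0,0,0,0,0,0,0,0]'| grep -E 'pos|force:'
python3 -m crank '[0,0,0.001,0,0,0,0,0,0,0,0,0]'| grep -E 'pos|force:'
```

```text
position: [491.3, 287.5, 63.3]
force: [-0.3, -0.7, -1.4]
grip_force: 62.2
position: [491.3, 287.5, 62.2]
force: [-1.1, -0.6, -1.4]
grip_force: 62.2
position: [491.3, 287.6, 61.3]
force: [0.5, -0.3, -1.4]
grip_force: 62.2
```

```bash
python3 -m crank '[0,0,0.0008,0,0,0,0,0,0,0,0,0]'| grep -E 'pos|force:'
python3 -m crank '[0,0,0.0007,0,0,0,0,0,0,0,0,0]'| grep -E 'pos|force:'
```

```text
position: [491.5, 287.7, 61.0]
force: [-0.0, -1.7, 2.9]
grip_force: 63.2
position: [491.6, 287.7, 60.8]
force: [-2.1, -1.2, 7.4]
grip_force: 64.4
```

Tips are on the floor; open, rise and check.

```bash
python3 -m crank '[0,0,-0.001,0,0,0,0,0,0,0,0,0]'| grep -E 'pos|force:'
python3 -m crank '[0,0,0,0,0,0,0,0,0,0,0,0,0,0,0,0,0,0,0,0,0,0,0,0,0,0,0,0,0,0]' 1| grep -E 'pos|force|width'
python3 -m crank '[0,0,-0.01,0,0,0,0,0,-0.03,0,0,0,0,0,-0.04,0,0,0,0,0,-0.04,0,0,0,0,0,-0.03,0,0,0]'| grep -E 'pos|force:'
python3 -m crank '[0,0,0,0,0,0,0,0,0,0,0,0]'| grep -E 'pos|force:'
python3 - <<'E'
from h import *
for c in('side','wrist'):
  m=bot.camera_model(c);im=bot.get_image(c);cv2.imwrite(f'pics/{c}30.png',im[:,:,::-1])
  for q in('stand','tweezers','tw_tips','tw_wings','tw_block_a'): print(c,q,*pin(c,q,m))
for q in ('washer_l','spacer_l','bushing_s','meter','driver'): print('side',q,*pin('side',q))
E
```

```text
position: [491.4, 287.6, 61.0]
force: [0.4, -0.3, 2.0]
grip_force: 63.1
position: [491.4, 287.7, 60.9]
force: [-0.5, -0.4, 0.5]
width: 1.001
grip_force: 0.0
position: [491.6, 288.3, 214.2]
force: [1.2, -0.4, 0.0]
grip_force: 0.0
position: [491.6, 287.5, 211.9]
force: [0.4, -0.1, -0.4]
grip_force: 0.0
side stand (0.59, array([491.3, 287. ,   4.2]))
side tweezers (0.65, array([493. , 282.6,   7.5])) (0.38, array([ 493.7, -288.9,   29.7]))
side tw_tips (0.86, array([490.4, 286.2,   6.8])) (0.74, array([295.5, 236.4,  -1.8])) (0.47, array([489.2, 283.7,   0.9]))
side tw_wings (0.77, array([300.8, 236.6,  68.7])) (0.64, array([503. , 287.5,  75.5])) (0.23, array([ 498. , -289.6,   28.5]))
side tw_block_a (0.94, array([288.6, 198.8,  63.2])) (0.91, array([527.2, 273.1,  75. ])) (0.9, array([312.2, 265. ,  70.3])) (0.58, array([456. , 296. ,  79.2]))
wrist stand (0.81, array([491.3, 284.1,   0.9]))
wrist tweezers (0.81, array([489.5, 285.1,   7.8])) (0.75, array([295.6, 240.2,   4.8])) (0.48, array([486. , 286.6,  81.9]))
wrist tw_tips (0.8, array([294. , 235.9,   2.3])) (0.56, array([492.4, 288.6,   7.5]))
wrist tw_wings (0.89, array([300.3, 236.1,  68.3])) (0.77, array([487.2, 290.4,  81. ])) (0.61, array([ 496.5, -285.8,   32.1]))
wrist tw_block_a (0.9, array([459.5, 293.7,  77.1])) (0.79, array([532.8, 276.6,  76. ])) (0.74, array([287.5, 199.6,  69.1]))
side washer_l (0.71, array([ 496.4, -291.1,   41.6])) (0.7, array([445.2,  -7.7,   7.6])) (0.44, array([658.7, -11.9,  40.6])) (0.41, array([ 496.8, -291. ,   24.6])) (0.23, array([492.2, 282. ,   5.3]))
side spacer_l (0.74, array([ 494.7, -288.8,   29.6])) (0.39, array([656.9, -16.4,  27.4]))
side bushing_s (0.5, array([655.2, -10.9,  44.1]))
side meter (0.8, array([663.8, 225.8,   6.3])) (0.51, array([651.9, -12.9,   1.1]))
side driver (0.74, array([ 650.1, -244.1,    2.3])) (0.52, array([655.3, -13.7,  46.5])) (0.19, array([490.5, 282.6,   6.9]))
```

Tweezers stand upright in the stand; both stacks stand complete. Handing in.

```bash
python3 -c "
from bench import bot
print(bot.close_job())"
```

```text
the job is handed in; nothing more can be done
None
```

The job is handed in: the large stud carries its spacer then washer, the small stud its spacer, washer then bushing (I found no wide bushing on the mat), and the tweezers stand upright in their stand; the judge's verdict was not shown.

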